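# Refit the feed screw and put the powder feeder in gear

## Task

The washed feed screw has to go back into the powder feeder: first take the shift lever out of gear into neutral, then lay the screw from its rest into the V-bed, coupling disc towards the gearbox, and slide it gently under the guard until it is fully home against the drive coupling. With the screw home, take the lever across the neutral slot to the left (as seen from the robot), push it fully forward, away from the robot, to the end of that slot, and let go. Do not drop the screw or ram it against the coupling, and leave the jar, the bottle and the capsule ring as they stand.

Things in the scene. Friction and masses are not known exactly. Their poses are not given: they have to be found in the camera images.
- feeder: The bench screw feeder, fixed. Origin on the bench under it; x = forward (away from the robot at yaw 0), y = left along the drive axis towards the gearbox, z up. All feeder figures in mm. Steel base plate 150 x 470, top at z 22. Grey gearbox x -70..70, y 70..230, up to z 115, motor beyond it to y 360, up to z 132. The drive axis runs along y at x 0, z 85.
- bed_end (a point): Point on the drive axis over the open outer end of the V-bed, at feeder x 0, y -220, z 85. The bed is a steel V of 90 degrees, open upwards, from y -220 to y 30: walls 4 mm thick, apex at z 51, upper edges at z 73, 22 to 25 mm either side of the axis. The laid screw's axis is at z 85, 12 mm above the edges.
- guard_mouth (a point): Point on the drive axis in the open end of the clear plastic coupling guard, at feeder x 0, y -11, z 85. The guard runs from there to the gearbox (y 70): outside x +-43, inside x +-38 from z 87 up, underside of its roof at z 119, top at z 125. Its inside clears the lying screw by 10 mm.
- coupling: The drive coupling on the gearbox: a dark steel disc of 38 mm diameter, 12 mm thick, on a 20 mm shaft, fixed to the feeder. Its origin and axes are the feeder's own (its face is at coupling_face).
- coupling_face (a point): Centre of the flat face of the drive coupling (a dark disc of 38 mm diameter on the gearbox, facing the feeder's -y), on the drive axis at feeder x 0, y 45, z 85 mm. The stop for the screw; 56 mm deep inside the mouth of the guard.
- screw: Loose steel feed screw (auger), 0.4 to 0.65 kg, 200 mm long: spiral flight 48 mm in diameter, 130 mm long (it grips and slides as a solid cylinder); at +y a neck and a dark coupling disc 38 mm in diameter, at -y a plain stub 18 mm in diameter, 40 mm long. Origin on the axis at mid-flight, near the centre of mass; y = along the axis to the disc, z up at the start. It slides in the V-bed against 2 to 8 N.
- screw_drive (a point): Centre of the screw's coupling disc's end face, 95 mm from its origin along +y.
- screw_tail (a point): End of the screw's plain stub, 105 mm from its origin along -y.
- rest: Fixed drying rest that the screw starts on: steel plate 130 x 170 mm with two white V saddles 16 mm wide, at y -48 and +48 mm, upper edges at z 48 mm, with 80 mm of free room between them to reach round the screw. Origin on the bench under the plate's centre; y = along the screw, z up. Axis of the resting screw at z 60 mm.
- lever (a joint): Fore and aft angle of the shift lever, rad: 0 = neutral, positive = forward (feeder +x), -0.26 and 0.26 = ends of the slots. It stays where it is left; friction of about 4 N at the knob. It starts in the near right slot (-0.26 to -0.14).
- lever_cross (a joint): Sideways angle of the lever, rad: positive = left (feeder +y); about -0.15 in the right column, 0.15 in the left one; friction about 2.5 N at the knob. It can change only in neutral (lever within about 0.024 rad of 0): the steel gate has an H-shaped cut with 17 mm slots round the 12 mm lever rod.
- knob (a point): Centre of the black ball knob, 42 mm in diameter, on the lever's top, 195 mm from the pivot: at feeder x = 195 sin(lever), y = 150 + 195 cos(lever) sin(lever_cross), z = 20 + 195 cos(lever) cos(lever_cross) mm.
- lever_pivot (a point): Point about which the lever swings both ways, inside the gearbox, at feeder x 0, y 150, z 20 mm.
- gate_centre (a point): Middle of the H gate on its upper face, at feeder x 0, y 150, z 128 mm. The gate plate is 94 mm long fore and aft and 77 mm wide; the H's cross-slot runs along y, its two columns along x, 32 mm apart.
- jar: Bystander: white plastic jar, 68 mm diameter, 110 mm high. Origin under its middle.
- bottle: Bystander: amber bottle, 56 mm diameter, 150 mm high. Origin under its middle. Jar and bottle stand one in front of and one behind the V-bed, either way round.
- ring: Bystander: flat aluminium capsule ring with small holes, 150 mm outside diameter, 84 mm bore, 16 mm high, lying on the bench behind the gearbox. Origin under its middle.
There are look-alikes about, which are no part of the job. Leave any red look-alike of the screw alone.

How it is judged:
By the outcome, as a careful person would: the job done as asked, in the order asked, and still so for the second after the job is handed in, with the robot touching nothing.
It also fails if it takes over 72 s, if anything falls off the work surface, if the arm or the gripper's body presses on something with over 40 N, if the wrist force passes 120 N, or if a joint passes its speed limit or range.

## Robot

A 6-joint arm with a two-finger parallel gripper is mounted at the origin on the work surface. World frame = base frame: x ahead of the robot, y to its left, z up, the work surface at z = 0. Lengths are in m, angles in degrees, forces in N, time in s.
With the tool pointing down it reaches from about 0.4 to 0.825 m from the base axis. Payload 7 kg.
Tool frame: the origin (TCP) lies on the centre line of the jaws, within the pads' length; the fingertips stand 17 mm ahead of it and the grasp point (between the pads) lies 2 mm behind it; z points along the fingers, y is the direction in which the jaws open and shut (so a half turn about z gives the same grasp; the last joint's range is limited). The gripper opens to 88 mm and grips with 3 to 60 N. Pads are 19 mm wide; open, the fingers measure 130 mm over their backs; the gripper's body (78 mm by 193 mm) begins 47 mm behind the grasp point.
Start: joints at [84.288, 20.546, 0.682, 0, -70.136, -16.507], TCP at [0.255, 0.625, 0.244] pointing down, gripper open.
Joint ranges: [-176.03, 176.03], [-82.01, 121.73], [-58.28, 71.71], [-173.87, 95.51], [-174.79, -0.11], [-173.66, 173.66]. Speed limits (degrees/s): [136.94, 136.94, 172.46, 180, 180, 180].

## Interface

Orientations are given as [roll, pitch, yaw] about the fixed x, y, z axes, in that order (R = Rz(yaw) Ry(pitch) Rx(roll)).
In Python, from plant import telemetry, vision, close_job, recognise, silhouettes, place_of gives the robot as it stands.
- The arm moves only by the shell command python3 -m handwheel 'ROWS'. ROWS is JSON, a list that holds one entry, the list of rows, each a list of 5 numbers: the shift along the tool's x, y, z in m, then the turn about the tool's z in rad, then the closure, from 0 (fully open) to 1 (shut). In form: [[[tx, ty, tz, yaw, gripper], ...]]. A call has 1 to 20 rows; each row shifts and turns the commanded pose from where the row before left it, along the tool's axes as they then stand; what a row does not reach is not made up. A row lasts 1/12 s, in which the tool goes at most 41.7 mm and 7.16 degrees, less where a joint would pass 70% of its speed; a pose out of reach is approached as far as the arm can. A call with a gripper value outside its range is refused whole. The fingers move at their own pace and stop on an object; the grip force is fixed at half the most. Time passes only in rows, so rows that do not move let the fingers close. It gives the time, the measured TCP pose, the force and the opening at its end, in the units of the state.
- telemetry.get_obs(): the state, without advancing time (a new reading comes with each control period).
- vision.snapshot(name): name is "scene" or "top" or "wrist"; returns a dict with "color" (400x640x3 uint8, red, green, blue), "mtx" (3x3 intrinsics, pixels), "cam_to_world" (4x4, takes a point from camera to world coordinates); the wrist camera has in their place "tool_from_camera" (4x4, takes a point from camera to tool coordinates, whose origin is the TCP and whose axes are the flange's). Camera axes: x right, y down, z forward; pixel columns grow to the right and rows downward; lengths in m; the calibration is good to about 2 mm. A picture is of the moment at which its call begins: read the wrist's pose just before it. There is no depth.
- close_job(): hands the job in, once; it reports no verdict.
Trained networks look in a picture, given as the dict that the camera call returned (one of the last four; its "shot" number tells which), for a name from the list of things; names that differ only in an ending like _2 or _b are one class to them, and where a whole thing is asked for, a point or a joint stands for the part that bears it (a point fixed in the world has none). Each returns a list of dicts, best first, with "conf" (0 to 1); they miss things now and then, are a little off and sometimes report something else, mostly with a low value. They report only what shows in the picture. A call takes as long as a camera call. They do not tell look-alikes from the thing itself.
- recognise(name, picture): "xy" ([column, row] in pixels, amid what is visible of it).
- silhouettes(name, picture): "region" (400x640 bool, what is visible of it) and "xy" ([column, row] in pixels, amid what is visible of it).
- place_of(name, picture): "xy" ([column, row] in pixels: a listed point, or the origin of a listed thing).
The state is a dict: "clock": time; "joint_pos": joint angles; "qvel": joint speeds; "tau": joint torques, N m; "tool_pos": TCP position; "orientation": TCP orientation; "force": force on the tool from outside, world axes, zero at the start; "moment": the same for the moment, N m; "opening": finger opening in m.
Only numpy, scipy, OpenCV 4.12 (cv2) and the standard library are available. Lean on these libraries where they do the work, as an engineer would, in place of code of your own. Each camera call takes 0.05 s, during which the arm holds its last target.

## Working session

There is one attempt and no reset: what is moved stays moved. The work goes in short steps, Python scripts to look and compute and a shell command to move; the robot and the scene stay as the last step left them, time stands still between calls to the robot, and variables do not carry over. Pictures are saved under pics/ and viewed, and the job is handed in when it is done.

```bash
mkdir -p pics; ls; python3 - <<'E'
from plant import telemetry, vision
import cv2,pickle
print(telemetry.get_obs())
for n in ["scene","top","wrist"]:
    s=vision.snapshot(n); cv2.imwrite(f"pics/{n}0.png",s["color"][:,:,::-1]); pickle.dump(s,open(f"pics/{n}0.pkl","wb"))
    print({k:v for k,v in s.items() if k!="color"})
E
```

```text
pics
{'clock': 0.0, 'joint_pos': array([ 8.42889217e+01,  2.05910523e+01,  6.33758869e-01, -2.06868515e-02,
       -7.01328074e+01, -1.65058060e+01]), 'qvel': array([-0.01717539, -0.00856758, -0.07496609, -0.05155313, -0.01198737,
       -0.05892628]), 'tau': array([-4.30179380e-04, -5.82731795e+01,  2.93040276e+01,  6.99705765e+00,
        6.80319834e-03, -1.55247690e-04]), 'tool_pos': array([0.25508527, 0.62446371, 0.24262506]), 'orientation': array([ 1.79908087e+02, -6.95582878e-03, -2.22239243e+01]), 'force': array([ 0.23935672, -0.10446206, -0.57287463]), 'moment': array([-0.01512968,  0.04001501,  0.00761476]), 'opening': 0.08789193556644223}
{'mtx': array([[499.9243035 ,   0.        , 314.50739724],
       [  0.        , 499.9243035 , 198.97029434],
       [  0.        ,   0.        ,   1.        ]]), 'cam_to_world': array([[ 0.76694316,  0.3971904 , -0.5040218 ,  1.26828522],
       [ 0.64151689, -0.45503685,  0.61757392, -0.98927216],
       [ 0.01594594, -0.79698259, -0.60379175,  0.97881621],
       [ 0.        ,  0.        ,  0.        ,  1.        ]]), 'shot': 1}
{'mtx':
[... 360 characters left out ...]
2e-03, -1.89998580e-01, -9.81783500e-01,
         1.16993301e+00],
       [ 0.00000000e+00,  0.00000000e+00,  0.00000000e+00,
         1.00000000e+00]]), 'shot': 2}
{'mtx': array([[320.02276208,   0.        , 320.15951484],
       [  0.        , 320.02276208, 197.252233  ],
       [  0.        ,   0.        ,   1.        ]]), 'tool_from_camera': array([[-7.08906994e-04, -9.50189179e-01, -3.11672941e-01,
         8.45912562e-02],
       [ 9.99999741e-01, -7.11163943e-04, -1.06414525e-04,
         1.36007617e-03],
       [-1.20536628e-04, -3.11672936e-01,  9.50189437e-01,
        -1.41670137e-01],
       [ 0.00000000e+00,  0.00000000e+00,  0.00000000e+00,
         1.00000000e+00]]), 'shot': 3}
```

View pics/scene0.png

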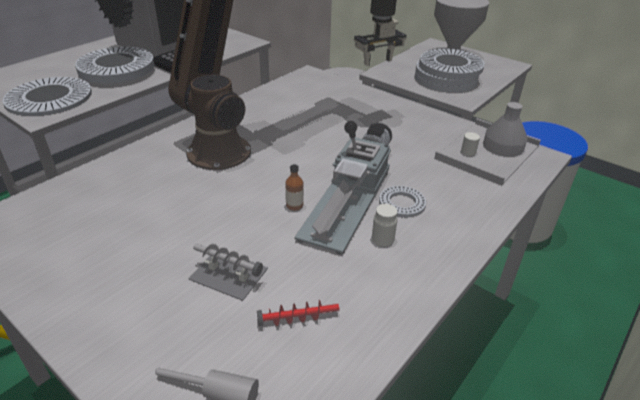

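View pics/top0.png

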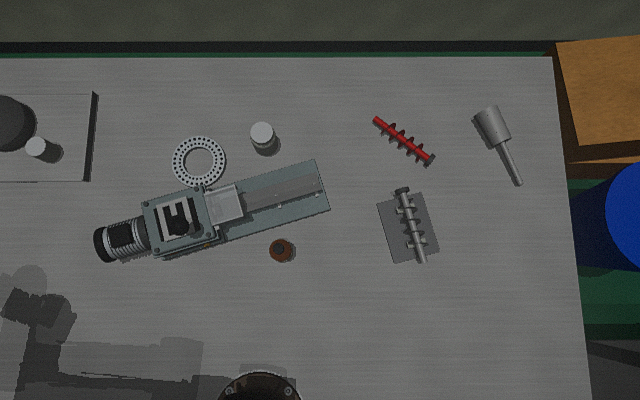

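View pics/wrist0.png

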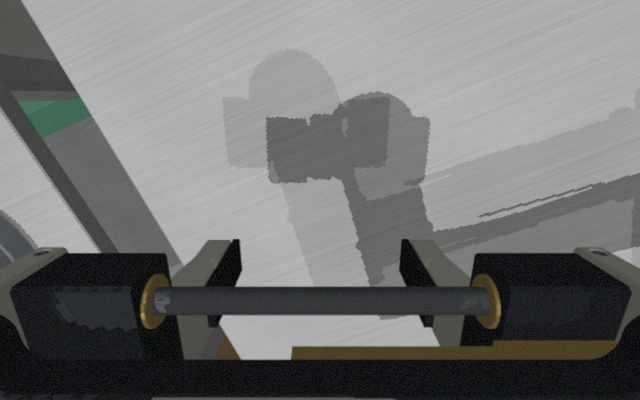

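```bash
cat > h.py <<'E'
import numpy as np, cv2, pickle
from plant import telemetry, vision, recognise, silhouettes, place_of
def proj(s,P,T=None):
    T=s["cam_to_world"] if T is None else T
    P=np.atleast_2d(P); p=(P-T[:3,3])@T[:3,:3]
    q=p@s["mtx"].T; return q[:,:2]/q[:,2:]
def ray(s,xy,T=None):
    T=s["cam_to_world"] if T is None else T
    d=np.linalg.solve(s["mtx"],[xy[0],xy[1],1.]); d=T[:3,:3]@d
    return T[:3,3],d/np.linalg.norm(d)
def atz(s,xy,z,T=None):
    o,d=ray(s,xy,T); return o+d*(z-o[2])/d[2]
def tri(rays):
    A=np.zeros((3,3));b=np.zeros(3)
    for o,d in rays:
        M=np.eye(3)-np.outer(d,d);A+=M;b+=M@o
    return np.linalg.solve(A,b)
def tool():
    from scipy.spatial.transform import Rotation as R
    o=telemetry.get_obs(); T=np.eye(4);T[:3,:3]=R.from_euler('xyz',o["orientation"],degrees=True).as_matrix();T[:3,3]=o["tool_pos"];return T,o
E
python3 - <<'E'
from h import *
sc=vision.snapshot("scene"); tp=vision.snapshot("top")
pickle.dump((sc,tp),open("pics/st.pkl","wb"))
np.set_printoptions(precision=4,suppress=True)
for n in ["bed_end","guard_mouth","coupling_face","screw","screw_drive","screw_tail","rest","knob","lever_pivot","gate_centre","feeder","jar","bottle","ring"]:
    r={}
    for k,s in (("sc",sc),("tp",tp)):
        r[k]=place_of(n,s)
        print(n,k,[(np.round(a["xy"],1),round(a["conf"],2)) for a in r[k]][:3])
    if r["sc"] and r["tp"]:
        P=tri([ray(sc,r["sc"][0]["xy"]),ray(tp,r["tp"][0]["xy"])])
        print("   ",P, proj(sc,P)-r["sc"][0]["xy"],proj(tp,P)-r["tp"][0]["xy"])
E
```

```text
bed_end sc [(array([316.9, 221.3]), 0.92)]
bed_end tp [(array([317.7, 179.3]), 0.72)]
    [ 0.6001 -0.1533  0.0913] [[ 1.0803 -0.1931]] [[0.8444 0.8248]]
guard_mouth sc [(array([344.9, 182.5]), 0.65)]
guard_mouth tp [(array([237.8, 204.8]), 0.94), (array([179.5, 226.8]), 0.68)]
    [0.5373 0.0547 0.0828] [[ 0.1011 -0.0246]] [[0.0889 0.0894]]
coupling_face sc [(array([228.6, 275.9]), 0.7), (array([351.5, 177.4]), 0.46)]
coupling_face tp []
screw sc [(array([226.7, 259.3]), 0.88), (array([295.9, 312.5]), 0.7), (array([319.5, 223.3]), 0.41)]
screw tp [(array([413.1, 225.6]), 0.79), (array([401.8, 140.2]), 0.66)]
    [ 0.4878 -0.3986  0.0531] [[-1.1528  0.0223]] [[-0.9016 -0.744 ]]
screw_drive sc [(array([257.4, 271.6]), 0.83), (array([255.3, 317.9]), 0.66), (array([352., 178.]), 0.28)]
screw_drive tp [(array([396.9, 188.9]), 0.95), (array([429.5, 159.4]), 0.92), (array([244.4, 208. ]), 0.56)]
    [ 0.582  -0.3675  0.0468] [[ 2.0661 -0.1734]] [[1.5282 1.2978]]
screw_tail sc [(array([191.7, 241.4]), 0.68), (array([338.5, 307.4]), 0.65)]
screw_tail tp [(array([371. , 117.5]), 0.6), (array(
[... 478 characters left out ...]
ivot tp []
gate_centre sc [(array([362.8, 151.3]), 0.68)]
gate_centre tp [(array([172. , 217.1]), 0.84)]
    [0.4984 0.2093 0.1105] [[ 1.5002 -0.475 ]] [[1.5151 1.4675]]
feeder sc [(array([348.6, 201.2]), 0.63)]
feeder tp [(array([243.2, 204.7]), 0.64)]
    [0.5518 0.0547 0.0158] [[-1.0488  0.2418]] [[-0.8781 -0.8934]]
jar sc [(array([382.8, 240.5]), 0.78)]
jar tp [(array([265.8, 142.7]), 0.61)]
    [ 0.7307 -0.0056 -0.0034] [[ 0.7093 -0.195 ]] [[0.5214 0.5575]]
bottle sc [(array([289.7, 205.8]), 0.74)]
bottle tp [(array([279.4, 251.6]), 0.89), (array([411.8, 225.5]), 0.26)]
    [ 0.416  -0.0541 -0.0054] [[ 3.1413 -0.4652]] [[2.7283 2.5449]]
ring sc []
ring tp [(array([196.9, 161.6]), 0.77)]
```

```bash
python3 - <<'E'
import cv2,numpy as np
t=cv2.imread("pics/top0.png");s=cv2.imread("pics/scene0.png")
a=cv2.resize(t[100:280,350:540],None,fx=3,fy=3,interpolation=cv2.INTER_CUBIC)
cv2.imwrite("pics/crop1.png",a)
cv2.imwrite("pics/crop2.png",cv2.resize(t[130:280,85:345],None,fx=3,fy=3,interpolation=cv2.INTER_CUBIC))
cv2.imwrite("pics/crop3.png",cv2.resize(s[110:260,270:440],None,fx=4,fy=4,interpolation=cv2.INTER_CUBIC)[:, :])
E
```

```text
(no output)
```

View pics/crop1.png

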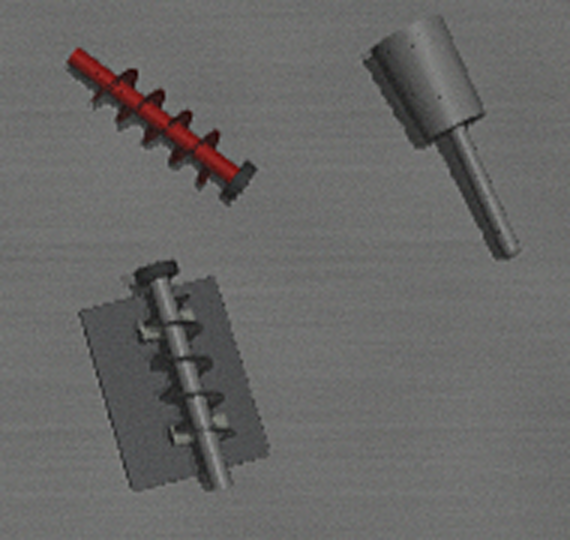

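View pics/crop2.png

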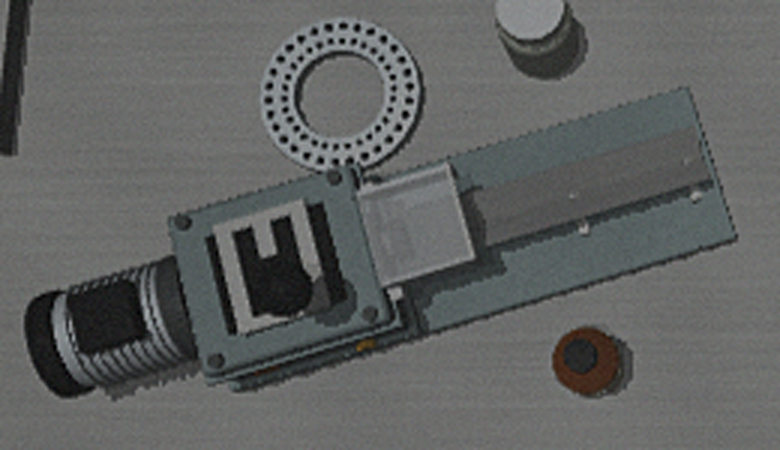

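View pics/crop3.png

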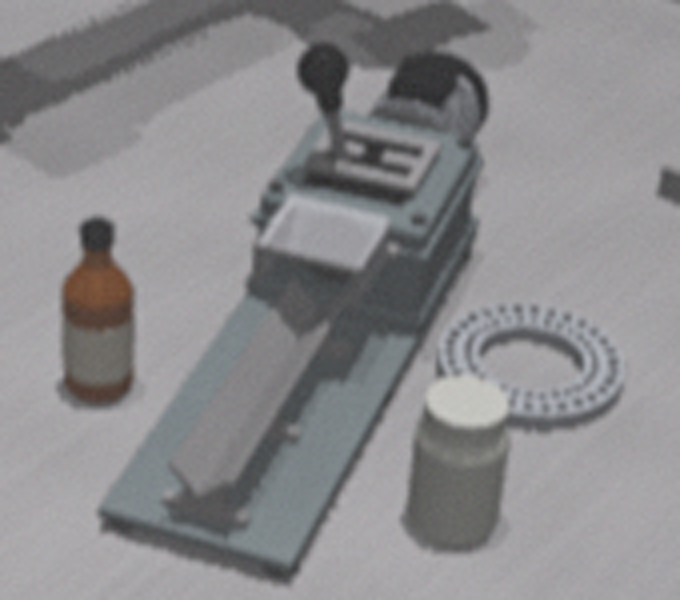

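```bash
python3 - <<'E'
from h import *
from scipy.optimize import least_squares
np.set_printoptions(precision=4,suppress=True)
sc,tp=pickle.load(open("pics/st.pkl","rb"))
def F(p,P):
    c,s=np.cos(p[2]),np.sin(p[2]);P=np.atleast_2d(P)/1000.
    return np.c_[p[0]+c*P[:,0]-s*P[:,1],p[1]+s*P[:,0]+c*P[:,1],P[:,2]]
def knob(l,c): return [195*np.sin(l),150+195*np.cos(l)*np.sin(c),20+195*np.cos(l)*np.cos(c)]
ob=[(sc,[0,-220,85],(316.9,221.3)),(tp,[0,-220,85],(317.7,179.3)),(sc,[0,-11,85],(344.9,182.5)),(tp,[0,-11,85],(237.8,204.8)),
(sc,[0,45,85],(351.5,177.4)),(sc,[0,150,128],(362.8,151.3)),(tp,[0,150,128],(172,217.1)),(tp,[0,0,0],(243.2,204.7)),(sc,[0,0,0],(348.6,201.2)),
(sc,knob(-.2,-.15),(349.1,127.6)),(tp,knob(-.2,-.15),(177.8,228.3))]
def res(p,full=False):
    r=np.array([(proj(s,F(p,P))-xy)[0] for s,P,xy in ob]); return r if full else r.ravel()
r=least_squares(res,[.54,.06,.28],loss='soft_l1')
print(r.x,np.degrees(r.x[2]));print(res(r.x,True))
p=r.x
# plate x=0 axis from outer corners at z22
a=atz(tp,(315,159.3),.022);b=atz(tp,(330.7,209.3),.022);print(a,b,np.linalg.norm(a-b),np.degrees(np.arctan2(*(a-b)[1::-1])),(a+b)/2)
pr=F(p,[0,0,0])[0]; 
for q in(a,b):
  d=q-pr; c,s=np.cos(p[2]),np.sin(p[2]); print("feeder frame",c*d[0]+s*d[1],-s*d[0]+c*d[1])
np.save("feeder.npy",p)
im=sc["color"][:,:,::-1].copy(); it=tp["color"][:,:,::-1].copy()
x=[-70,70];
pts=[[x_,y_,115] for x_ in(-70,70) for y_ in(70,230)]+[[s,y,z] for s in(-43,43) for y in (-11,70) for z in [125]]+[[s*24,y,73] for s in(-1,1) for y in(-220,)]+[[s*47,150+t*38.5,128] for s in(-1,1) for t in(-1,1)]+[knob(-.2,-.15)]+[[s*75,y,22] for s in(-1,1) for y in(-235,235)]
o=[]
for s,i,(x0,x1,y0,y1) in((tp,it,(85,345,130,280)),(sc,im,(270,440,110,260))):
    i=cv2.resize(i[y0:y1,x0:x1],None,fx=3 if s is tp else 4,fy=3 if s is tp else 4,interpolation=cv2.INTER_CUBIC);f=3 if s is tp else 4
    for q in proj(s,F(p,pts)): cv2.circle(i,(int((q[0]-x0+.5)*f),int((q[1]-y0+.5)*f)),3,(0,0,255),1)
    o.append(i)
cv2.imwrite("pics/ov_t.png",o[0]);cv2.imwrite("pics/ov_s.png",o[1])
# screw axis in both
for n,P in (("screw",[(sc,(226.7,259.3)),(tp,(413.1,225.6))]),("tail",[(sc,(191.7,241.4)),(tp,(420.7,261))]),("drive",[(sc,(257.4,271.6)),(tp,(396.9,188.9))])):
    print(n,tri([ray(s,q) for s,q in P]),atz(tp,P[1][1],.06),atz(sc,P[0][1],.06))
E
```

```text
[0.538  0.0604 0.2842] 16.28509459072733
[[ 1.4982  1.0584]
 [-0.1439  1.5279]
 [ 0.1602  0.5401]
 [ 1.8772 -1.5076]
 [-0.1706 -3.6051]
 [ 0.4152 -4.7092]
 [ 1.1724  1.4673]
 [-2.1262  5.0449]
 [-3.7195  1.6234]
 [ 1.475  -1.4689]
 [-0.0287 -1.9407]]
[ 0.6755 -0.1445  0.022 ] [ 0.5348 -0.1866  0.022 ] 0.14685093066958943 16.656494730334934 [ 0.6052 -0.1656  0.022 ]
feeder frame 0.07458694228775642 -0.2352852869446794
feeder frame -0.07226090317668515 -0.23623719081380581
screw [ 0.4878 -0.3986  0.0531] [ 0.485  -0.3992  0.06  ] [ 0.4959 -0.401   0.06  ]
tail [ 0.3885 -0.4177  0.0707] [ 0.3938 -0.4144  0.06  ] [ 0.3721 -0.416   0.06  ]
drive [ 0.582  -0.3675  0.0468] [ 0.5828 -0.361   0.06  ] [ 0.5882 -0.3802  0.06  ]
```

View pics/ov_t.png

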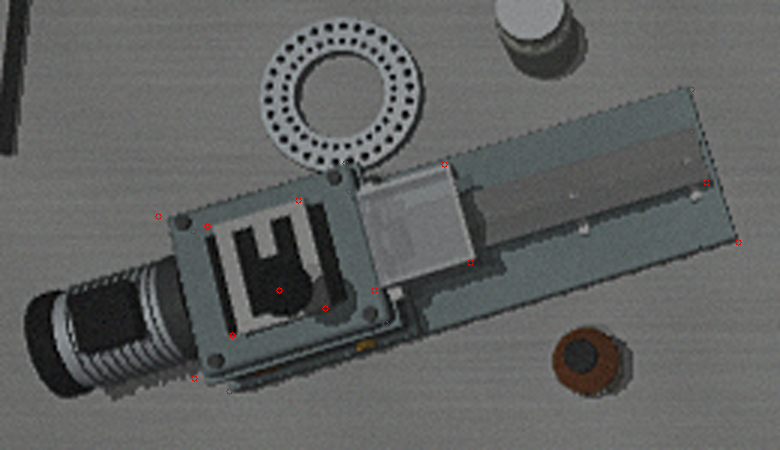

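View pics/ov_s.png

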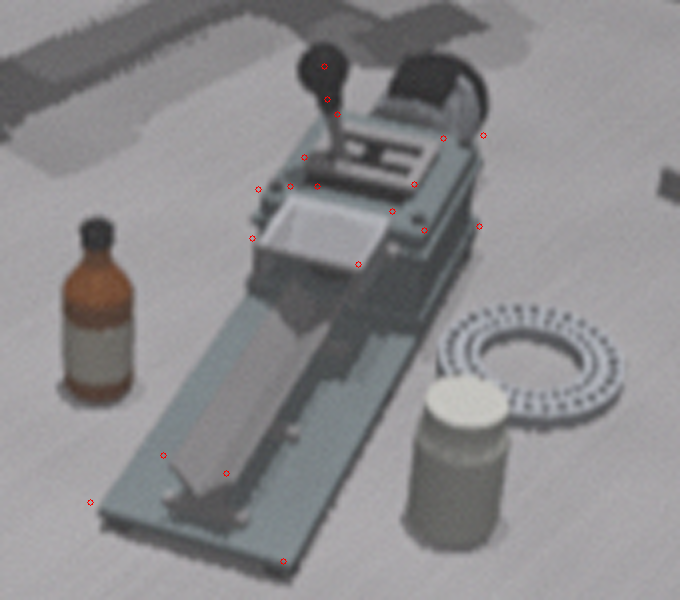

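The grey screw lies on its rest at about (413,226) in the top view, with its dark disc at (402,190). Two things could be mistaken for it: the red screw at (402,140) and the grey pestle-like tool at (495,140). I choose the grey one on the rest, which the crop confirms. The lever starts near-right, with its knob at about (178,228). First I move over the knob for a close look.

```bash
python3 -m handwheel '[[[0,0,-0.02,0.113,0],[0,0,-0.02,0.113,0],[0,0,-0.02,0.113,0],[0,0,-0.02,0.113,0],[0,0,0,0.113,0],[0,0,0,0.113,0],[0,0,0,0.113,0],[0,0,0,0.113,0]]]'
python3 -m handwheel '[[[0.031,-0.0045,0,0,0],[0.031,-0.0045,0,0,0],[0.031,-0.0045,0,0,0],[0.031,-0.0045,0,0,0],[0.031,-0.0045,0,0,0],[0.031,-0.0045,0,0,0],[0.031,-0.0045,0,0,0],[0.031,-0.0045,0,0,0],[0.031,-0.0045,0,0,0],[0.031,-0.0045,0,0,0],[0.031,-0.0045,0,0,0],[0.031,-0.0045,0,0,0],[0.031,-0.0045,0,0,0],[0.031,-0.0045,0,0,0],[0.031,-0.0045,0,0,0],[0.02,-0.0045,0,0,0]]]'
cat >> h.py <<'E'
def wshot(name):
    T,o=tool(); s=vision.snapshot("wrist"); W=T@s["tool_from_camera"]; s["cam_to_world"]=W
    cv2.imwrite(f"pics/{name}.png",s["color"][:,:,::-1]); pickle.dump(s,open(f"pics/{name}.pkl","wb")); return s,T,o
def delta(T,d): return T[:3,:3].T@np.asarray(d)
E
python3 - <<'E'
from h import *
s,T,o=wshot("w1"); print(T,o["clock"],o["joint_pos"])
for n in["knob","gate_centre","guard_mouth"]:
    print(n,[(np.round(a["xy"],1),round(a["conf"],2)) for a in place_of(n,s)])
E
```

```text
clock: 2.32
tool_pos: [0.2552, 0.6248, 0.3237]
orientation: [180.0, 0.0, -74.3]
force: [-0.1, -0.0, -0.1]
opening: 0.0877
clock: 3.65
tool_pos: [0.4584, 0.1761, 0.324]
orientation: [-180.0, 0.0, -74.1]
force: [-0.5, 0.3, 0.7]
opening: 0.0877
[[ 2.74767927e-01 -9.61510359e-01  6.45381514e-04  4.58431243e-01]
 [-9.61510559e-01 -2.74767739e-01  3.65907480e-04  1.76142749e-01]
 [-1.74493813e-04 -7.21080780e-04 -9.99999725e-01  3.24018075e-01]
 [ 0.00000000e+00  0.00000000e+00  0.00000000e+00  1.00000000e+00]] 3.65 [ 4.40152442e+01  2.65916349e-01 -1.41439676e+01  1.09637295e-02
 -7.55489562e+01 -2.80697951e+01]
knob [(array([310.7, 179.3]), 0.62)]
gate_centre [(array([281.4, 185.8]), 0.73)]
guard_mouth []
```

View pics/w1.png

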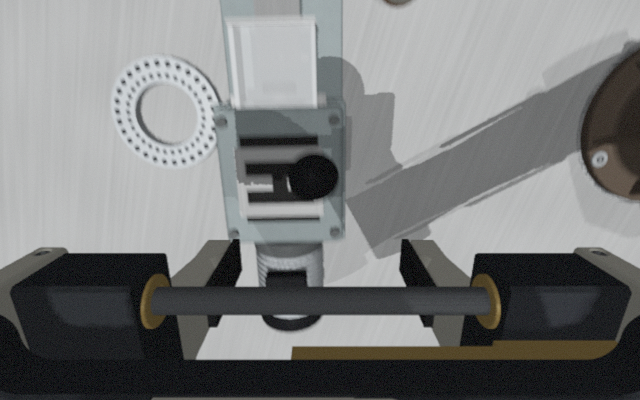

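```bash
cat >> h.py <<'E'
def F(p,P):
    c,s=np.cos(p[2]),np.sin(p[2]);P=np.atleast_2d(P)/1000.
    return np.c_[p[0]+c*P[:,0]-s*P[:,1],p[1]+s*P[:,0]+c*P[:,1],P[:,2]]
def knob(l,c): return [195*np.sin(l),150+195*np.cos(l)*np.sin(c),20+195*np.cos(l)*np.cos(c)]
LOOPS=[[[-70,70,115],[70,70,115],[70,230,115],[-70,230,115]],[[-43,-11,125],[43,-11,125],[43,70,125],[-43,70,125]],
[[-47,111.5,128],[47,111.5,128],[47,188.5,128],[-47,188.5,128]],[[-24,-220,73],[24,-220,73],[24,-11,73],[-24,-11,73]],[[-75,-235,22],[75,-235,22],[75,235,22],[-75,235,22]]]
def overlay(s,p,name,box,f,loops=LOOPS,pts=()):
    x0,x1,y0,y1=box
    i=cv2.resize(s["color"][y0:y1,x0:x1,::-1],None,fx=f,fy=f,interpolation=cv2.INTER_CUBIC)
    for k,L in enumerate(loops):
        q=((proj(s,F(p,L))-[x0,y0]+.5)*f).astype(int); cv2.polylines(i,[q],True,[(0,0,255),(0,255,0),(255,0,0),(0,255,255),(255,0,255)][k%5],1)
    for P in pts:
        q=((proj(s,P)-[x0,y0]+.5)*f).astype(int)[0]; cv2.circle(i,tuple(int(v) for v in q),4,(0,0,255),1)
    cv2.imwrite(f"pics/{name}.png",i)
E
python3 - <<'E'
from h import *
p=np.load("feeder.npy")
s=pickle.load(open("pics/w1.pkl","rb")); sc,tp=pickle.load(open("pics/st.pkl","rb"))
overlay(s,p,"o1",(180,380,0,260),3)
overlay(tp,p,"o2",(85,345,140,270),3); overlay(sc,p,"o3",(285,420,110,260),5)
E
```

```text
(no output)
```

View pics/o1.png

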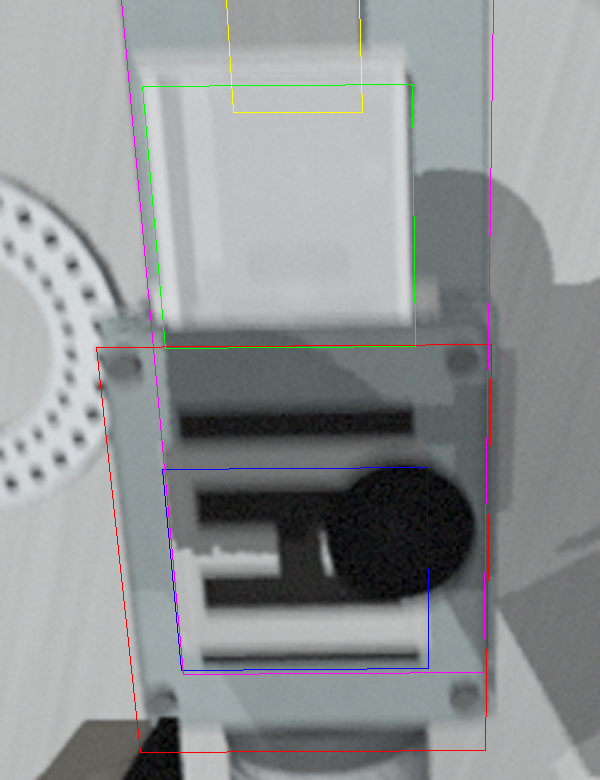

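View pics/o2.png

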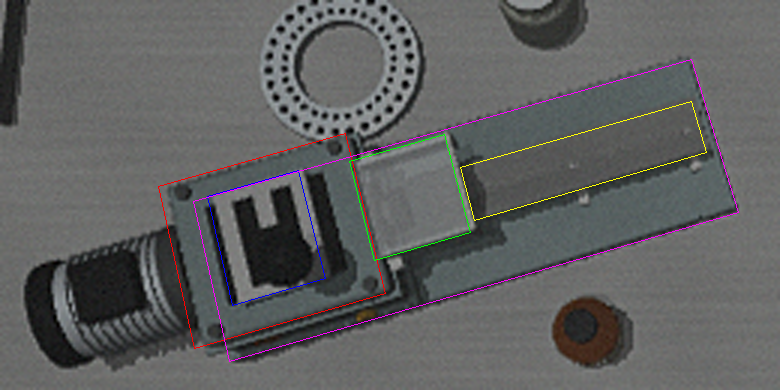

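View pics/o3.png

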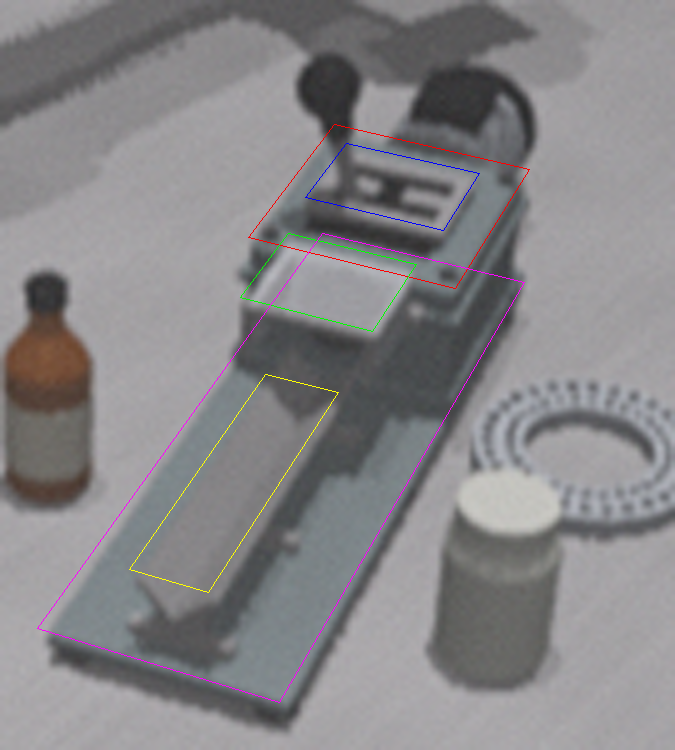

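```bash
python3 - <<'E'
from h import *
p=np.load("feeder.npy")
T,o=tool(); print(T[:3,3],o["qvel"],o["clock"])
s,T,o=wshot("w2"); print(T[:3,3],o["clock"])
for n in["knob","gate_centre","guard_mouth","coupling_face","feeder"]:
    print(n,[(np.round(a["xy"],1),round(a["conf"],2)) for a in place_of(n,s)])
overlay(s,p,"o1b",(180,380,0,260),3)
E
```

```text
[0.4581844  0.17798975 0.32368087] [ 1.49772908  0.06858875  0.13723792 -0.11994726  0.02268486 -0.24913096] 3.85
[0.4581844  0.17798975 0.32368087] 3.85
knob [(array([312.2, 178.7]), 0.63)]
gate_centre [(array([279.9, 185.6]), 0.79)]
guard_mouth []
coupling_face [(array([285.6,  51.1]), 0.34)]
feeder []
```

View pics/o1b.png

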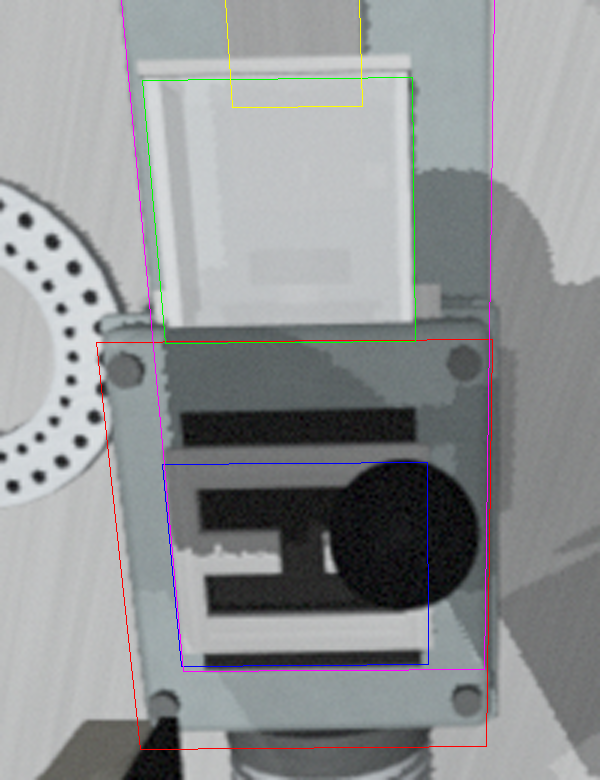

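```bash
python3 - <<'E'
from h import *
from scipy.optimize import least_squares
np.set_printoptions(precision=3,suppress=True)
s=pickle.load(open("pics/w2.pkl","rb")); sc,tp=pickle.load(open("pics/st.pkl","rb"))
ob=[(s,[0,150,128],(280.5,184)),(s,[43,-11,125],(226,21.5)),(s,[-43,-11,125],(317,20)),
(tp,[43,-11,125],(235.7,184.7)),(tp,[-43,-11,125],(243.7,217)),(tp,[0,150,128],(172,217.1)),(tp,[75,-235,22],(315,159.3)),(tp,[-75,-235,22],(331,210)),(tp,[0,-220,85],(317.7,179.3)),
(sc,[-75,-235,22],(295,238)),(sc,[75,-235,22],(343,251.6)),(sc,[43,-11,125],(360,177)),(sc,[-24,-220,73],(313,226)),(sc,[24,-220,73],(327.4,230)),(sc,[0,-220,85],(316.9,221.3))]
def res(p,full=False):
    r=np.array([(proj(S,F(p,P))-xy)[0] for S,P,xy in ob]); return r if full else r.ravel()
for c in (0,1):
  r=least_squares(res,[.54,.06,.28],loss='soft_l1'); p=r.x
print(p,np.degrees(p[2]));print(res(p,True)); np.save("feeder.npy",p)
overlay(s,p,"o1c",(180,380,0,260),3)
overlay(sc,p,"o3c",(285,420,110,260),5)
# knob from w2 at z for l in range; tri
k=atz(s,(180+404/3-.2,534/3-.2),.2105);print("knob@.2105",k)
print("model knob",[F(p,knob(l,-.15))[0] for l in(-.26,-.2,-.14)])
w1=[(s,(314.5,177.8)),(sc,(285+330/5,110+87/5)),(tp,(177.8,228.3))]
P=tri([ray(a,b) for a,b in w1]);print("tri",P,[proj(a,P)-b for a,b in w1])
d=P-F(p,[0,0,0])[0];c_,s_=np.cos(p[2]),np.sin(p[2]);print("feeder fr",c_*d[0]+s_*d[1],-s_*d[0]+c_*d[1],P[2])
E
```

```text
[0.54  0.056 0.297] 17.006513504276363
[[ 0.169  1.07 ]
 [-0.206  0.333]
 [-0.571 -0.223]
 [-1.698 -1.091]
 [-0.566 -0.833]
 [ 3.011  1.516]
 [ 0.656 -1.585]
 [ 1.026 -1.36 ]
 [ 1.074 -0.099]
 [-2.64  -1.4  ]
 [-1.838 -0.515]
 [-1.153 -0.608]
 [-2.111 -1.39 ]
 [-0.653 -0.864]
 [ 1.968  2.268]]
knob@.2105 [0.467 0.161 0.211]
model knob [array([0.456, 0.158, 0.206]), array([0.467, 0.161, 0.209]), array([0.478, 0.164, 0.211])]
tri [0.466 0.166 0.203] [array([[-0.233,  4.14 ]]), array([[-0.83 ,  0.212]]), array([[ 0.764, -1.147]])]
feeder fr -0.03873892388060507 0.12646160444435828 0.20328409254141053
```

View pics/o1c.png

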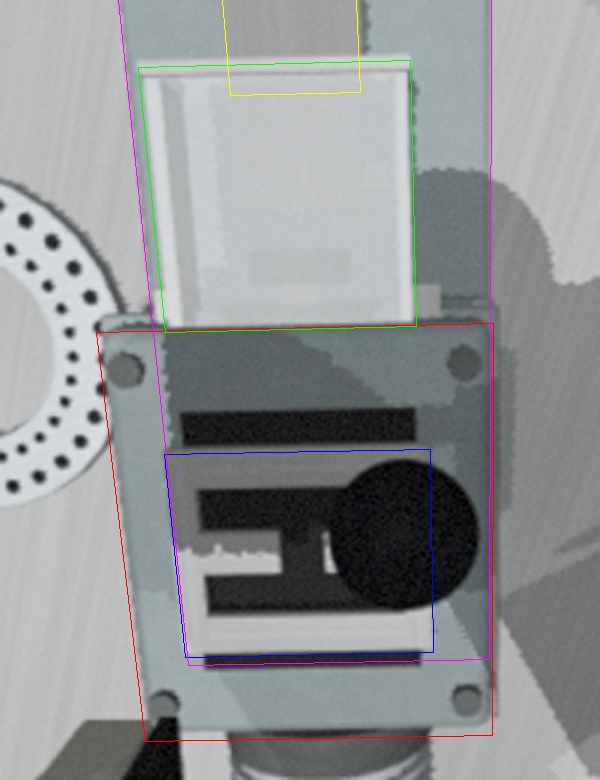

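View pics/o3c.png

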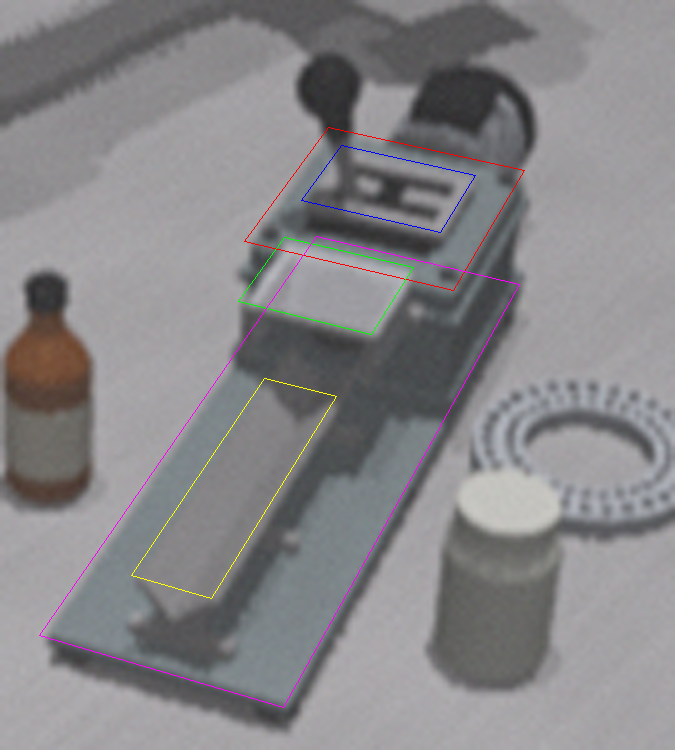

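```bash
python3 -m handwheel '[[[0.006,-0.0015,0,0,0],[0.006,-0.0015,0,0,0],[0.006,-0.0013,0,0,0],[0,0,0.02,0,0],[0,0,0.02,0,0],[0,0,0.02,0,0],[0,0,0.01,0,0],[0,0,0,0,0],[0,0,0,0,0]]]'
python3 - <<'E'
from h import *
s,T,o=wshot("w3"); print(T[:3,3],o["clock"],o["orientation"])
for n in["knob"]:
    print(n,[(np.round(a["xy"],1),round(a["conf"],2)) for a in place_of(n,s)])
E
```

```text
clock: 4.9
tool_pos: [0.4674, 0.162, 0.2538]
orientation: [180.0, -0.0, -74.0]
force: [-0.3, -0.1, -0.4]
opening: 0.0876
[0.46744221 0.16199524 0.25382478] 4.9 [ 1.79977406e+02 -4.01760219e-02 -7.40199758e+01]
knob [(array([315.6, 232.4]), 0.79)]
```

View pics/w3.png

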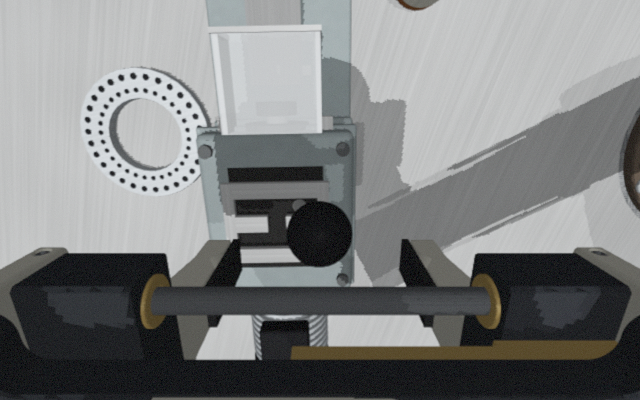

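```bash
python3 - <<'E'
from h import *
s=pickle.load(open("pics/w3.pkl","rb"))
for z in(.203,.209):print(proj(s,[.467,.161,z]),atz(s,(319.5,233.5),z))
w2=pickle.load(open("pics/w2.pkl","rb")); print(tri([ray(s,(319.5,233.5)),ray(w2,(314.5,177.8))]))
E
```

```text
[[319.464279   229.07037986]] [0.46610988 0.16403894 0.203     ]
[[319.45267308 232.89058808]] [0.46685492 0.1613993  0.209     ]
[0.46692042 0.16063463 0.21061411]
```

Consistent: the knob is at (0.467, 0.161, 0.209). I go down and grip it.

```bash
python3 -m handwheel '[[[0,0,0.02,0,0],[0,0,0.017,0,0],[0,0,0.01,0,0],[0,0,0,0,0],[0,0,0,0,0.4],[0,0,0,0,0.7],[0,0,0,0,1],[0,0,0,0,1],[0,0,0,0,1],[0,0,0,0,1]]]'
```

```text
clock: 5.83
tool_pos: [0.4673, 0.1624, 0.207]
orientation: [-180.0, 0.0, -74.0]
force: [-0.4, -0.9, -0.7]
opening: 0.0532
```

```bash
python3 -m handwheel '[[[0,0,0,0,1],[0,0,0,0,1],[0,0,0,0,1],[0,0,0,0,1]]]'; python3 -m handwheel '[[[0,-0.005,-0.0008,0,1],[0,-0.005,-0.0008,0,1],[0,-0.005,-0.0007,0,1],[0,-0.005,-0.0006,0,1],[0,-0.005,-0.0004,0,1],[0,-0.005,-0.0003,0,1],[0,-0.005,-0.0002,0,1],[0,-0.004,0,0,1],[0,0,0,0,1],[0,0,0,0,1]]]'
python3 - <<'E'
from h import *
s,T,o=wshot("w4"); print(T[:3,3],o["clock"],o["force"])
p=np.load("feeder.npy");d=T[:3,3]-F(p,[0,0,0])[0];c_,s_=np.cos(p[2]),np.sin(p[2]);print("feeder fr",c_*d[0]+s_*d[1],-s_*d[0]+c_*d[1])
E
```

```text
clock: 6.17
tool_pos: [0.4672, 0.1624, 0.2067]
orientation: [-180.0, 0.0, -74.0]
force: [-0.1, -0.5, 0.5]
opening: 0.0407
clock: 7.0
tool_pos: [0.503, 0.1715, 0.2098]
orientation: [179.7, -0.1, -74.0]
force: [-6.8, -2.8, 6.2]
opening: 0.0405
[0.50296445 0.17154729 0.20982456] 7.0 [-6.79552205 -2.80237154  6.18362546]
feeder fr -0.0013964365206795906 0.12082964530059742
```

View pics/w4.png

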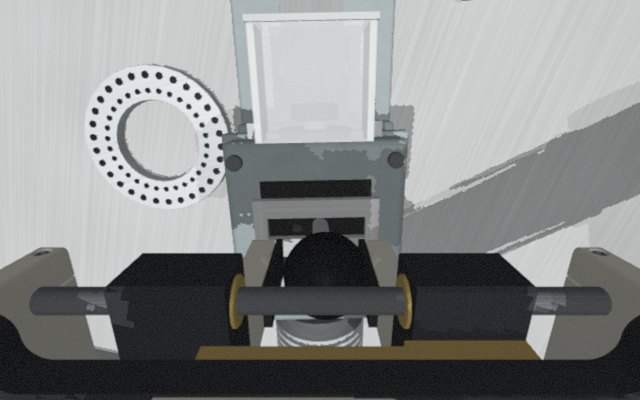

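```bash
python3 -m handwheel '[[[0,-0.0015,0,0,1],[0,0,0,0,1],[0,0,0,0,0.7],[0,0,0,0,0.4],[0,0,0,0,0],[0,0,0,0,0],[0,0,0,0,0],[0,0,0,0,0],[0,0,-0.02,0,0],[0,0,-0.03,0,0],[0.01,0,-0.04,0,0],[0.01,0,-0.03,0,0],[0.01,0,0,0,0],[0,0,0,0,0],[0,0,0,0,0]]]'
python3 - <<'E'
from h import *
s,T,o=wshot("w5"); print(T[:3,3],o["clock"],o["force"],o["opening"])
p=np.load("feeder.npy")
overlay(s,p,"w5o",(200,420,0,260),3,LOOPS[:4],[F(p,knob(0,-.15))[0]])
E
```

```text
clock: 8.3
tool_pos: [0.5144, 0.1446, 0.3303]
orientation: [-180.0, 0.0, -74.1]
force: [-1.4, 0.1, -0.8]
opening: 0.0876
[0.51435784 0.14455505 0.33030645] 8.3 [-1.37954014  0.06984617 -0.76140776] 0.08757467624210513
```

View pics/w5o.png

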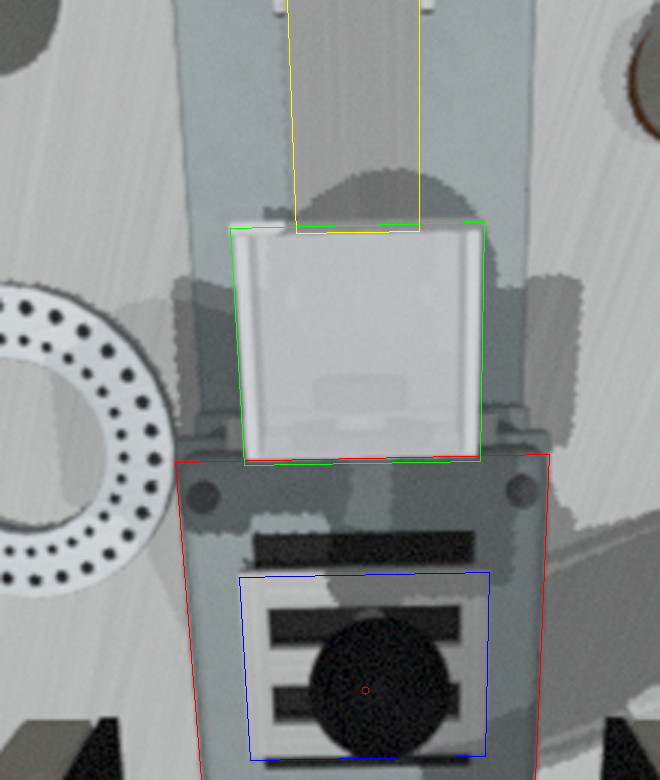

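```bash
python3 -m handwheel '[[[-0.01,-0.001,0.02,0,0],[-0.01,-0.0015,0.02,0,0],[-0.0088,0,0.025,0,0],[0,0,0.025,0,0],[0,0,0.02,0,0],[0,0,0.0095,0,0],[0,0,0,0,0.2],[0,0,0,0,0.6],[0,0,0,0,1],[0,0,0,0,1],[0,0,0,0,1],[0,0,0,0,1],[0,0,0,0,1],[0,0,0,0,1],[0,0,0,0,1],[0,0,0,0,1],[0,0,0,0,1]]]'
python3 - <<'E'
from h import *
s,T,o=wshot("w6"); print(T[:3,3],o["clock"],o["force"],o["opening"])
E
```

```text
clock: 9.77
tool_pos: [0.5084, 0.1727, 0.2112]
orientation: [180.0, -0.0, -74.0]
force: [-4.9, -0.7, 5.6]
opening: 0.041
[0.50843314 0.17270118 0.21122672] 9.7667 [-4.92906139 -0.66013763  5.61391646] 0.04104721289078242
```

View pics/w6.png

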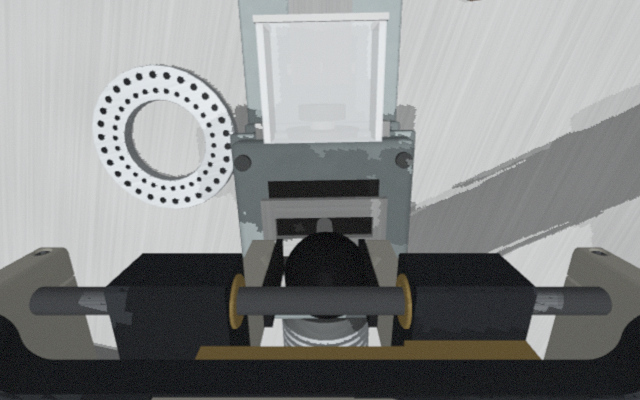

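```bash
python3 -m handwheel '[[[0,0,0,0,0.7],[0,0,0,0,0.3],[0,0,0,0,0],[0,0,0,0,0],[0,0,0,0,0],[0,0,0,0,0],[0,0,0,0,0],[0,0,-0.02,0,0],[0,0,-0.03,0,0],[0,0,-0.03,0,0],[0,0,-0.02,0,0],[0,0,0,0,0]]]'
python3 - <<'E'
from h import *
s,T,o=wshot("w7"); print(T[:3,3],o["clock"],o["force"],o["opening"])
p=np.load("feeder.npy")
overlay(s,p,"w7o",(200,420,0,260),3,LOOPS[:4],[F(p,knob(0,-.15))[0]])
E
```

```text
clock: 10.82
tool_pos: [0.5108, 0.1738, 0.3159]
orientation: [-179.6, 0.1, -74.0]
force: [1.9, 0.4, 0.5]
opening: 0.0876
[0.51076873 0.17377915 0.31585646] 10.8167 [1.91384618 0.38953421 0.5159953 ] 0.08764811858868138
```

View pics/w7o.png

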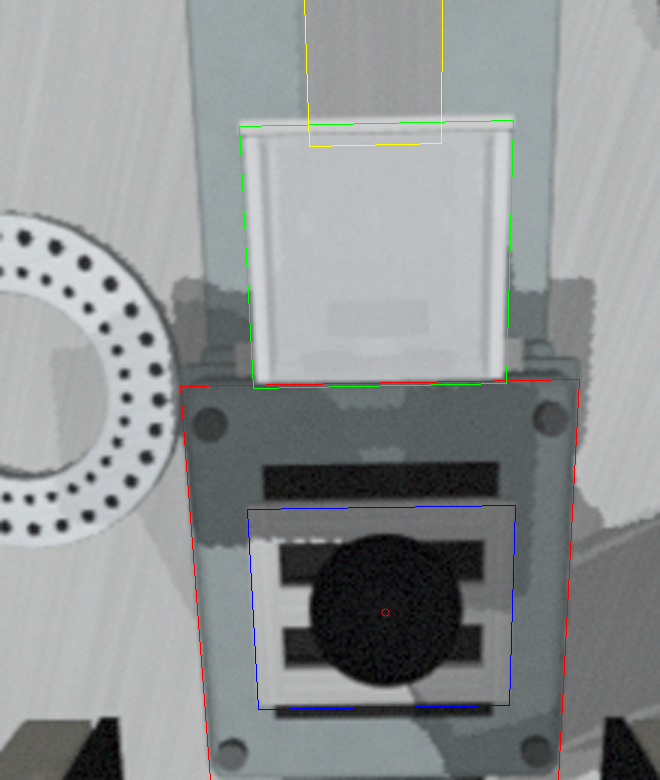

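```bash
python3 -m handwheel '[[[0.034,0.011,0,0.05,0],[0.034,0.011,0,0,0],[0.034,0.011,0,0,0],[0.034,0.011,0,0,0],[0.034,0.011,0,0,0],[0.034,0.011,0,0,0],[0.034,0.011,0,0,0],[0.034,0.011,0,0,0],[0.034,0.011,0,0,0],[0.034,0.011,0,0,0],[0.034,0.011,0,0,0],[0.034,0.011,0,0,0],[0.034,0.011,0,0,0],[0.034,0.011,0,0,0],[0.034,0.011,0,0,0],[0.03,0.01,0,0,0]]]'
python3 -m handwheel '[[[0,0,0,0.11,0],[0,0,0,0.11,0],[0,0,0,0.11,0],[0,0,0,0.11,0],[0,0,0,0.11,0],[0,0,0,0.11,0],[0,0,0,0.11,0],[0,0,0,0.11,0],[0,0,0,0.11,0],[0,0,0,0.11,0],[0,0,0,0.11,0],[0,0,0,0.11,0],[0,0,0,0.11,0],[0,0,0,0.1,0],[0,0,0,0,0],[0,0,0,0,0]]]'
python3 - <<'E'
from h import *
s,T,o=wshot("w8"); print(T[:3,3],o["clock"],o["orientation"],o["joint_pos"])
for n in["screw","screw_drive","screw_tail","rest"]:
    print(n,[(np.round(a["xy"],1),round(a["conf"],2),atz(s,a["xy"],0 if n=="rest" else .06)) for a in place_of(n,s)])
E
```

```text
clock: 12.2
tool_pos: [0.462, -0.3946, 0.3094]
orientation: [179.9, 0.1, -76.9]
force: [0.5, 0.5, 0.2]
opening: 0.0877
clock: 13.53
tool_pos: [0.4625, -0.3925, 0.3099]
orientation: [179.9, -0.1, -164.4]
force: [0.2, 0.4, 0.8]
opening: 0.0879
[ 0.46254896 -0.3925318   0.30986241] 13.5333 [ 1.79941784e+02 -5.16402909e-02 -1.64362126e+02] [-2.18972894e+01  1.22039329e+01 -2.26750308e+00 -1.51785737e-02
 -7.56049819e+01 -5.24610793e+01]
screw [(array([273. , 317.9]), 0.73, array([ 0.70082723, -0.3984688 ,  0.06      ])), (array([310.3, 186.8]), 0.62, array([ 0.49281795, -0.39773635,  0.06      ]))]
screw_drive [(array([309.9, 254.3]), 0.8, array([ 0.58566653, -0.37333667,  0.06      ])), (array([236.6, 274.7]), 0.64, array([ 0.64386445, -0.46371638,  0.06      ]))]
screw_tail [(array([310.5, 101.8]), 0.62, array([ 0.39254663, -0.42445493,  0.06      ]))]
rest [(array([313.8, 172.8]), 0.95, array([ 0.4883512 , -0.39543402,  0.        ]))]
```

View pics/w8.png

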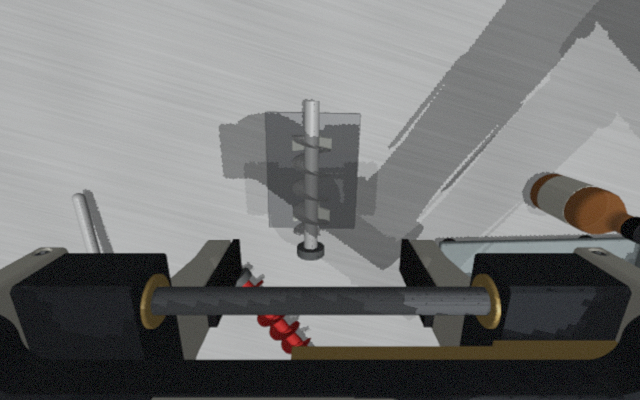

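```bash
python3 -m handwheel '[[[-0.007,-0.004,0.02,0.0133,0],[-0.007,-0.004,0.03,0,0],[-0.0064,-0.0035,0.03,0,0],[0,0,0.03,0,0],[0,0,0.02,0,0],[0,0,0.01,0,0],[0,0,0,0,0],[0,0,0,0,0]]]'
python3 - <<'E'
from h import *
s,T,o=wshot("w9"); print(T[:3,3],o["clock"],o["orientation"])
for n in["screw","screw_drive","screw_tail","rest"]:
    print(n,[(np.round(a["xy"],1),round(a["conf"],2),atz(s,a["xy"],0 if n=="rest" else .06)) for a in place_of(n,s)])
E
```

```text
clock: 14.45
tool_pos: [0.4857, -0.3989, 0.1715]
orientation: [-180.0, -0.0, -165.3]
force: [0.1, -0.3, 1.5]
opening: 0.0878
[ 0.4857218  -0.39887433  0.17146809] 14.45 [-1.79970423e+02 -1.08516703e-02 -1.65262567e+02]
screw [(array([319. , 207.4]), 0.82, array([ 0.49173597, -0.39929022,  0.06      ]))]
screw_drive [(array([215.7, 328.6]), 0.71, array([ 0.63677589, -0.46405049,  0.06      ])), (array([319.8, 303.2]), 0.65, array([ 0.58350112, -0.37456036,  0.06      ]))]
screw_tail [(array([319.1,  78.8]), 0.9, array([ 0.39351248, -0.42485794,  0.06      ]))]
rest [(array([322.3, 184.5]), 0.91, array([ 0.48803596, -0.39702447,  0.        ])), (array([322.9, 303.7]), 0.45, array([ 0.62608808, -0.35979188,  0.        ]))]
```

View pics/w9.png

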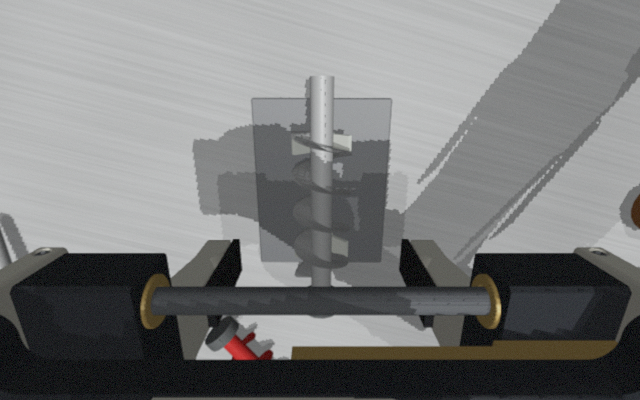

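```bash
python3 -m handwheel '[[[0,0.001,0.02,0,0],[0,0,0.03,0,0],[0,0,0.02,0,0],[0,0,0.015,0,0],[0,0,0.01,0,0],[0,0,0.008,0,0],[0,0,0,0,0],[0,0,0,0,0.2],[0,0,0,0,0.5],[0,0,0,0,1],[0,0,0,0,1],[0,0,0,0,1],[0,0,0,0,1],[0,0,0,0,1],[0,0,0,0,1],[0,0,0,0,1],[0,0,0,0,1]]]'
python3 -m handwheel '[[[0,0,0,0,1],[0,0,0,0,1]]]'
```

```text
clock: 16.12
tool_pos: [0.4855, -0.3981, 0.0682]
orientation: [-179.9, 0.0, -165.3]
force: [0.0, -4.5, 1.6]
opening: 0.0475
clock: 16.28
tool_pos: [0.4855, -0.3981, 0.0682]
orientation: [-179.9, 0.0, -165.3]
force: [-0.6, -4.6, 2.5]
opening: 0.0476
```

```bash
python3 -m handwheel '[[[0,0,-0.004,0,1],[0,0,-0.008,0,1],[0,0,-0.012,0,1],[0,0,-0.016,0,1],[0,0,-0.02,0,1],[0,0,-0.02,0,1],[0,0,-0.02,0,1],[0,0,-0.015,0,1],[0,0,-0.01,0,1],[0,0,-0.005,0,1],[0,0,0,0,1],[0,0,0,0,1]]]'
python3 - <<'E'
from h import *
s,T,o=wshot("w10"); print(T[:3,3],o["clock"],o["force"],o["moment"],o["opening"])
sc=vision.snapshot("scene"); cv2.imwrite("pics/s10.png",cv2.resize(sc["color"][150:320,120:390,::-1],None,fx=2.9,fy=2.9))
E
```

```text
clock: 17.28
tool_pos: [0.4847, -0.3972, 0.1972]
orientation: [179.9, -0.0, -165.3]
force: [0.7, 0.3, -5.6]
opening: 0.0473
[ 0.48473918 -0.39715886  0.19724509] 17.2833 [ 0.68194196  0.28189752 -5.58832189] [ 0.02810526 -0.0584538   0.06839521] 0.047321398817406136
```

View pics/w10.png

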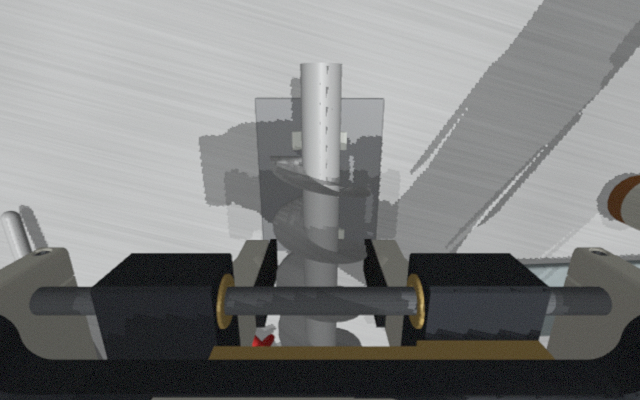

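View pics/s10.png

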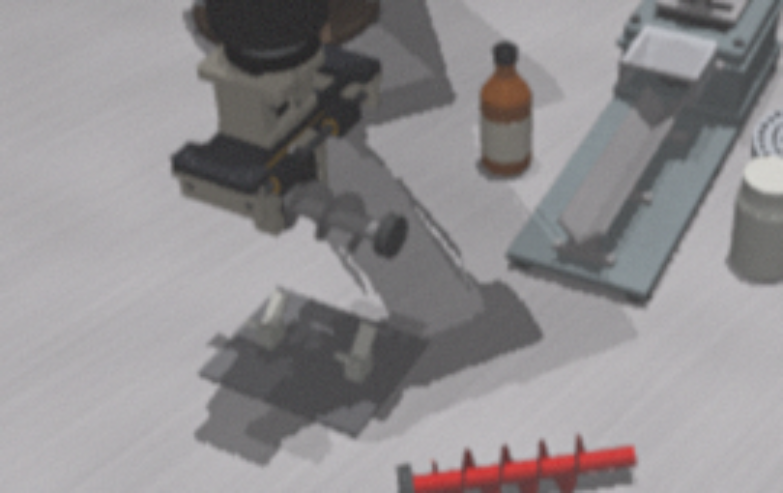

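```bash
python3 -m handwheel '[[[0,0,0,-0.05,1],[0,0,0,-0.1,1],[0,0,0,-0.107,1],[0,0,0,-0.11,1],[0,0,0,-0.11,1],[0,0,0,-0.11,1],[0,0,0,-0.11,1],[0,0,0,-0.11,1],[0,0,0,-0.11,1],[0,0,0,-0.11,1],[0,0,0,-0.11,1],[0,0,0,-0.11,1],[0,0,0,-0.11,1],[0,0,0,-0.11,1],[0,0,0,-0.09,1],[0,0,0,-0.05,1],[0,0,0,0,1],[0,0,0,0,1]]]'
python3 -m handwheel '[[[-0.009,-0.006,0,0,1],[-0.018,-0.012,0,0,1],[-0.023,-0.015,0,0,1],[-0.024,-0.016,0,0,1],[-0.024,-0.016,0,0,1],[-0.024,-0.016,0,0,1],[-0.024,-0.016,0,0,1],[-0.024,-0.016,0,0,1],[-0.024,-0.016,0,0,1],[-0.024,-0.016,0,0,1],[-0.02,-0.013,0,0,1],[-0.018,-0.012,0,0,1],[-0.016,-0.011,0,0,1],[-0.0075,-0.0035,0,0,1],[-0.0035,0,0,0,1],[0,0,0,0,1],[0,0,0,0,1]]]'
python3 - <<'E'
from h import *
s,T,o=wshot("w11"); print(T[:3,3],o["clock"],o["orientation"],o["force"],o["opening"])
p=np.load("feeder.npy"); d=T[:3,3]-F(p,[0,0,0])[0];c_,s_=np.cos(p[2]),np.sin(p[2]);print("feeder fr",c_*d[0]+s_*d[1],-s_*d[0]+c_*d[1])
overlay(s,p,"w11o",(190,450,0,200),3,LOOPS)
for n in["bed_end","screw_tail","guard_mouth"]:
    print(n,[(np.round(a["xy"],1),round(a["conf"],2)) for a in place_of(n,s)])
E
```

```text
clock: 18.88
tool_pos: [0.4849, -0.3974, 0.1969]
orientation: [179.9, 0.1, -73.3]
force: [-0.6, 0.7, -5.2]
opening: 0.0473
clock: 20.3
tool_pos: [0.5797, -0.0738, 0.1978]
orientation: [180.0, -0.0, -73.3]
force: [0.2, 0.1, -4.5]
opening: 0.0472
[ 0.57965295 -0.07379768  0.19779311] 20.3 [ 1.79971220e+02 -2.24370352e-03 -7.32574233e+01] [ 0.17371509  0.10316489 -4.51327535] 0.04716086699371111
feeder fr 0.00017999483903981955 -0.1362166467970689
bed_end []
screw_tail [(array([320.1,  65.9]), 0.81)]
guard_mouth []
```

View pics/w11.png

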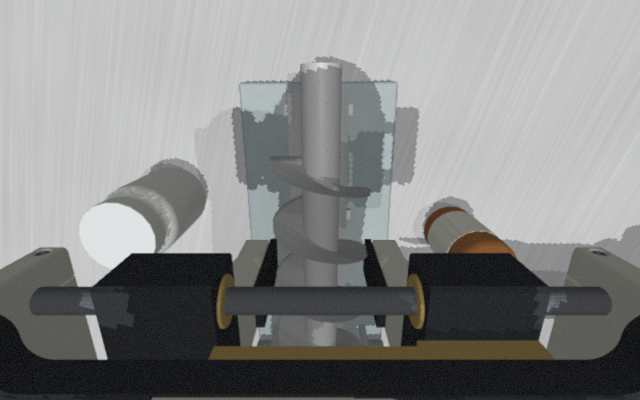

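View pics/w11o.png

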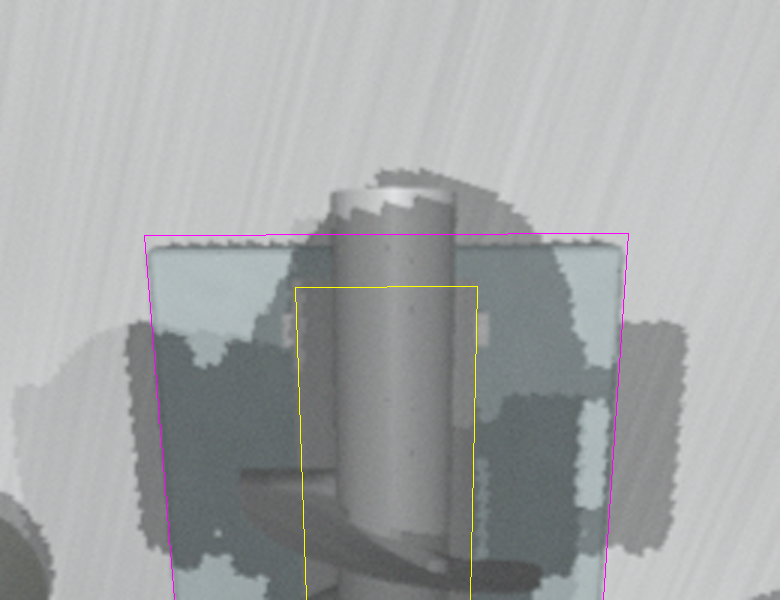

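```bash
python3 -m handwheel '[[[0,-0.0013,0.01,0,1],[0,-0.0012,0.02,0,1],[0,0,0.025,0,1],[0,0,0.02,0,1],[0,0,0.012,0,1],[0,0,0.006,0,1],[0,0,0.003,0,1],[0,0,0,0,1],[0,0,0,0,1]]]'
python3 - <<'E'
from h import *
s,T,o=wshot("w12"); print(T[:3,3],o["clock"],o["orientation"],o["force"],o["opening"])
sc=vision.snapshot("scene"); cv2.imwrite("pics/s12.png",cv2.resize(sc["color"][110:270,270:430,::-1],None,fx=4.5,fy=3.7))
E
```

```text
clock: 21.25
tool_pos: [0.5831, -0.0728, 0.1025]
orientation: [-179.9, -0.0, -73.2]
force: [0.0, 0.3, -4.3]
opening: 0.0471
[ 0.58313584 -0.07279201  0.10248235] 21.25 [-1.79942441e+02 -2.11966437e-02 -7.32286040e+01] [ 0.03093201  0.30325068 -4.34207639] 0.04713819435846165
```

View pics/w12.png

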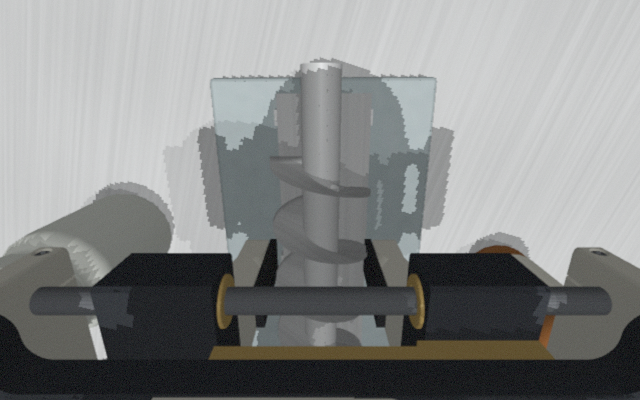

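View pics/s12.png

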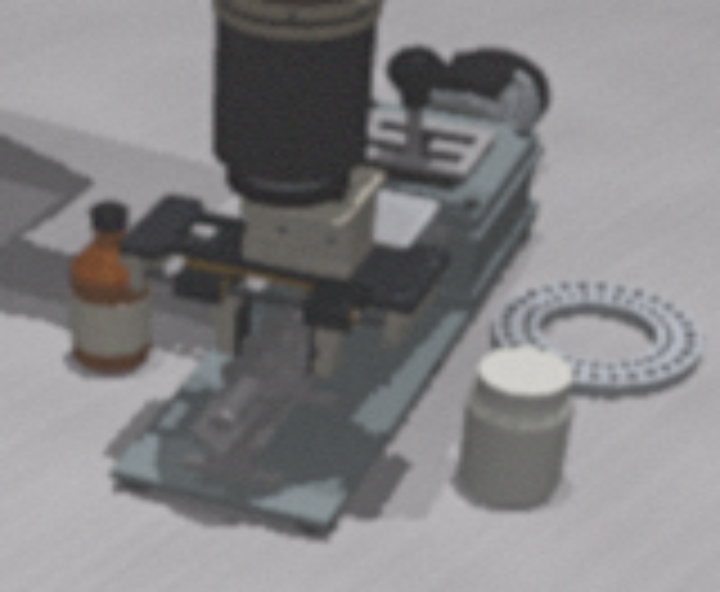

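```bash
python3 - <<'E'
import cv2
i=cv2.imread("pics/w12.png");cv2.imwrite("pics/w12c.png",cv2.resize(i[60:260,190:450],None,fx=3,fy=3,interpolation=cv2.INTER_CUBIC))
E
```

```text
(no output)
```

View pics/w12c.png

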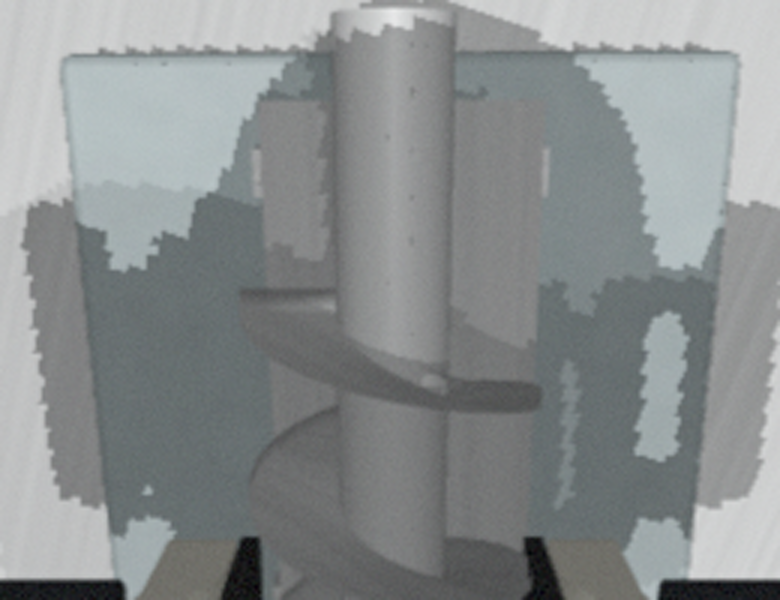

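```bash
python3 -m handwheel '[[[0,0.0015,0.003,0,1],[0,0,0.003,0,1],[0,0,0.002,0,1],[0,0,0,0,1],[0,0,0,0,1]]]'; python3 -m handwheel '[[[0,0,0.001,0,1],[0,0,0,0,1],[0,0,0,0,1]]]'
```

```text
clock: 21.77
tool_pos: [0.5808, -0.0731, 0.0937]
orientation: [180.0, 0.0, -73.2]
force: [-0.6, 0.3, -4.2]
opening: 0.047
clock: 22.02
tool_pos: [0.5812, -0.0732, 0.0933]
orientation: [-180.0, -0.0, -73.2]
force: [-2.6, -0.3, 2.5]
opening: 0.0474
```

```bash
python3 -m handwheel '[[[0,0,0.0007,0,1],[0,0,0,0,1],[0,0,0,0,0.9],[0,0,0,0,0.6],[0,0,0,0,0.45],[0,0,0,0,0.3],[0,0,0,0,0.3],[0,0,0,0,0.3]]]'
python3 - <<'E'
from h import *
s,T,o=wshot("w13"); print(T[:3,3],o["clock"],o["orientation"],o["force"],o["opening"])
cv2.imwrite("pics/w13c.png",cv2.resize(s["color"][60:330,190:450,::-1],None,fx=2.2,fy=2.2,interpolation=cv2.INTER_CUBIC))
tp=vision.snapshot("top"); cv2.imwrite("pics/t13.png",cv2.resize(tp["color"][120:280,140:350,::-1],None,fx=3.5,fy=3.5,interpolation=cv2.INTER_CUBIC))
E
```

```text
clock: 22.68
tool_pos: [0.5817, -0.073, 0.0924]
orientation: [-179.9, -0.0, -73.2]
force: [0.2, -0.2, 0.4]
opening: 0.0598
[ 0.58173123 -0.07300972  0.09235245] 22.6833 [-1.79930674e+02 -8.83318267e-03 -7.32358480e+01] [ 0.22629374 -0.24309559  0.39674359] 0.05979750716897317
```

View pics/w13c.png

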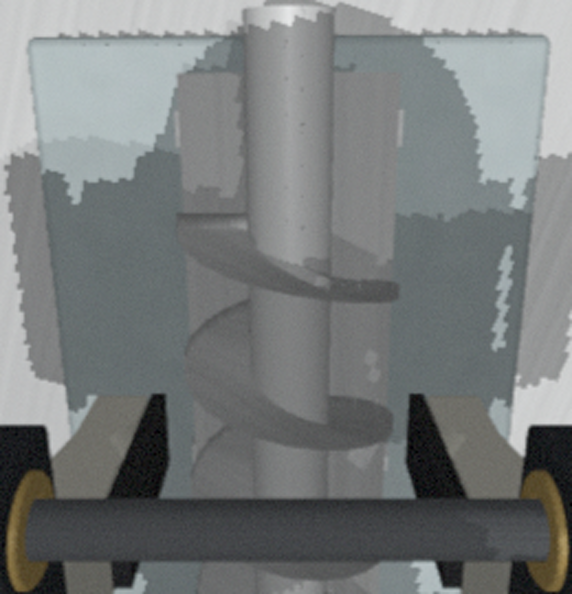

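View pics/t13.png

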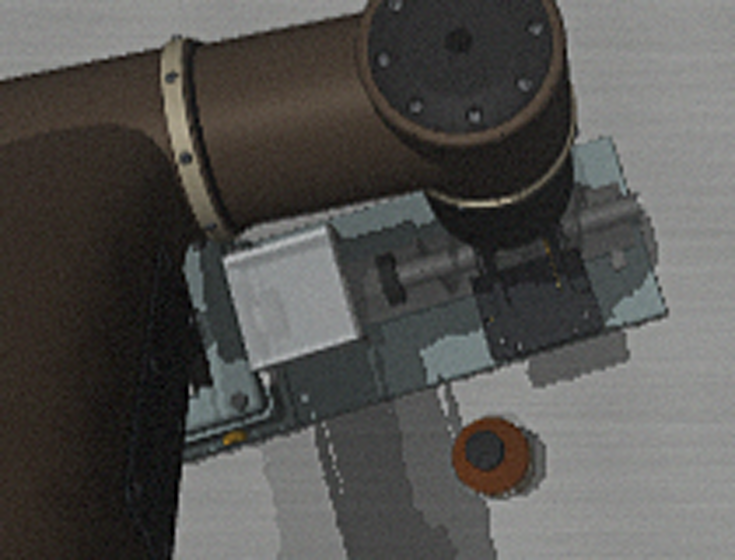

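```bash
python3 -m handwheel '[[[0,0,0,0,0.6],[0,0,0,0,1],[0,0,0,0,1],[0,0,0,0,1],[0,0,0,0,1],[0,0,0,0,1]]]'; python3 -m handwheel '[[[-0.001,0,0,0,1],[-0.003,0,0,0,1],[-0.005,0,0,0,1],[-0.005,0,0,0,1],[-0.003,0,0,0,1],[-0.001,0,0,0,1],[0,0,0,0,1]]]'
```

```text
clock: 23.28
tool_pos: [0.5811, -0.0731, 0.0921]
orientation: [180.0, 0.0, -73.2]
force: [0.0, 0.1, -0.3]
opening: 0.0474
clock: 23.87
tool_pos: [0.5756, -0.0552, 0.0921]
orientation: [180.0, 0.0, -73.2]
force: [-1.2, 1.7, -0.4]
opening: 0.0476
```

```bash
python3 -m handwheel '[[[-0.002,0,0,0,1],[-0.004,0,0,0,1],[-0.005,0,0,0,1],[-0.005,0,0,0,1],[-0.005,0,0,0,1],[-0.005,0,0,0,1],[-0.005,0,0,0,1],[-0.004,0,0,0,1],[-0.002,0,0,0,1],[-0.001,0,0,0,1],[0,0,0,0,1]]]'
python3 - <<'E'
from h import *
s,T,o=wshot("w14"); print(T[:3,3],o["clock"],o["force"],o["opening"])
p=np.load("feeder.npy"); d=T[:3,3]-F(p,[0,0,0])[0];c_,s_=np.cos(p[2]),np.sin(p[2]);print("feeder fr",c_*d[0]+s_*d[1],-s_*d[0]+c_*d[1])
tp=vision.snapshot("top"); cv2.imwrite("pics/t14.png",cv2.resize(tp["color"][120:280,140:350,::-1],None,fx=3.5,fy=3.5,interpolation=cv2.INTER_CUBIC))
E
```

```text
clock: 24.78
tool_pos: [0.5646, -0.0191, 0.0921]
orientation: [180.0, 0.0, -73.2]
force: [-2.1, 0.3, 0.1]
opening: 0.0476
[ 0.56459629 -0.01913749  0.09209228] 24.7833 [-2.12520905  0.33123765  0.07913311] 0.04762708411173885
feeder fr 0.0017687687019660447 -0.07954287955727649
```

View pics/t14.png

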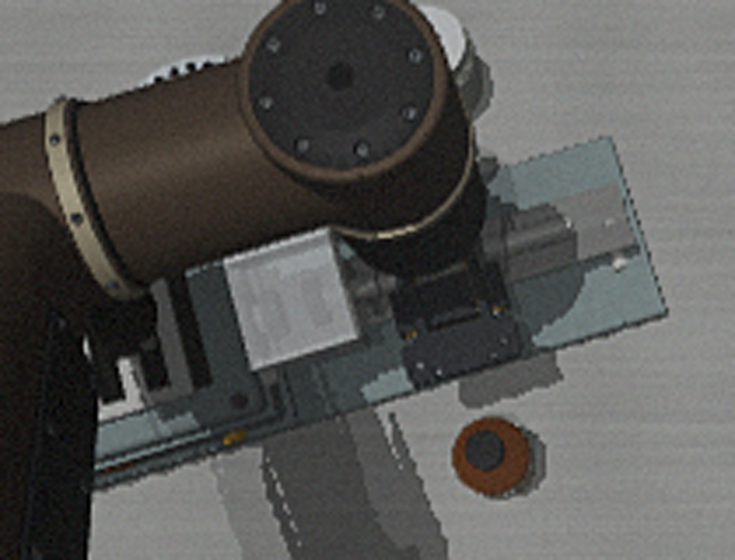

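```bash
python3 - <<'E'
from h import *
sc=vision.snapshot("scene"); cv2.imwrite("pics/s14.png",cv2.resize(sc["color"][0:270,200:470,::-1],None,fx=2.2,fy=2.2))
E
```

```text
(no output)
```

View pics/s14.png

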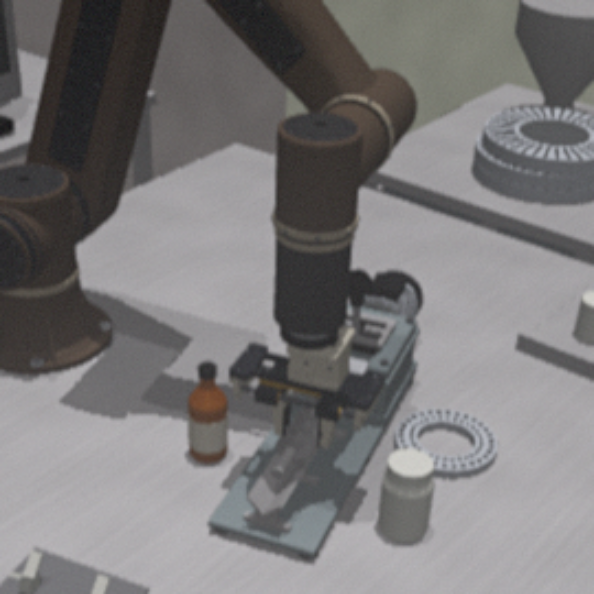

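```bash
python3 -m handwheel '[[[-0.0015,0,0,0,1],[-0.0015,0,0,0,1],[-0.0015,0,0,0,1],[-0.0015,0,0,0,1],[-0.0015,0,0,0,1],[-0.0015,0,0,0,1],[-0.001,0,0,0,1],[0,0,0,0,1]]]'; python3 -m handwheel '[[[-0.001,0,0,0,1],[-0.001,0,0,0,1],[-0.001,0,0,0,1],[-0.001,0,0,0,1],[0,0,0,0,1]]]'
```

```text
clock: 25.6
tool_pos: [0.5617, -0.0098, 0.0921]
orientation: [180.0, 0.0, -73.2]
force: [-3.3, -4.4, 0.3]
opening: 0.0473
clock: 26.02
tool_pos: [0.5606, -0.0061, 0.0921]
orientation: [180.0, 0.0, -73.2]
force: [-2.5, -3.6, -0.1]
opening: 0.0471
```

```bash
python3 -m handwheel '[[[-0.001,0,0,0,1],[-0.001,0,0,0,1],[-0.001,0,0,0,1],[0,0,0,0,1]]]'; python3 -m handwheel '[[[-0.001,0,0,0,1],[-0.001,0,0,0,1],[0,0,0,0,1]]]'
```

```text
clock: 26.35
tool_pos: [0.5597, -0.0033, 0.0921]
orientation: [180.0, 0.0, -73.2]
force: [-2.7, -4.8, 0.1]
opening: 0.0474
clock: 26.6
tool_pos: [0.5592, -0.0013, 0.0921]
orientation: [180.0, 0.0, -73.2]
force: [-1.7, -5.5, -0.3]
opening: 0.0473
```

```bash
python3 -m handwheel '[[[-0.001,0,0,0,1],[-0.001,0,0,0,1],[0,0,0,0,1]]]'
```

```text
clock: 26.85
tool_pos: [0.5587, 0.0003, 0.0921]
orientation: [180.0, -0.0, -73.2]
force: [-2.5, -6.0, -0.4]
opening: 0.0469
```

```bash
python3 -m handwheel '[[[-0.001,0,0,0,1],[-0.001,0,0,0,1],[0,0,0,0,1]]]';  python3 -m handwheel '[[[-0.001,0,0,0,1],[0,0,0,0,1]]]'
```

```text
clock: 27.1
tool_pos: [0.5587, 0.0005, 0.0922]
orientation: [180.0, -0.2, -73.2]
force: [3.0, -16.6, -4.1]
opening: 0.0474
clock: 27.27
tool_pos: [0.5586, 0.0006, 0.0922]
orientation: [179.9, -0.2, -73.2]
force: [6.0, -22.5, -4.2]
opening: 0.0473
```

```bash
python3 -m handwheel '[[[0.001,0,0,0,1],[0,0,0,0,0.9],[0,0,0,0,0.6],[0,0,0,0,0.3],[0,0,0,0,0],[0,0,0,0,0],[0,0,0,0,0],[0,0,0,0,0]]]'
python3 - <<'E'
from h import *
s,T,o=wshot("w15"); print(T[:3,3],o["clock"],o["force"],o["opening"])
cv2.imwrite("pics/w15c.png",cv2.resize(s["color"][0:330,190:450,::-1],None,fx=1.8,fy=1.8,interpolation=cv2.INTER_CUBIC))
E
```

```text
clock: 27.93
tool_pos: [0.5588, 0.0032, 0.0924]
orientation: [-179.9, 0.0, -73.2]
force: [0.8, -0.3, 0.9]
opening: 0.0754
[0.55876808 0.00315053 0.09239895] 27.9333 [ 0.772102   -0.30841472  0.88078047] 0.07539309931016931
```

View pics/w15c.png

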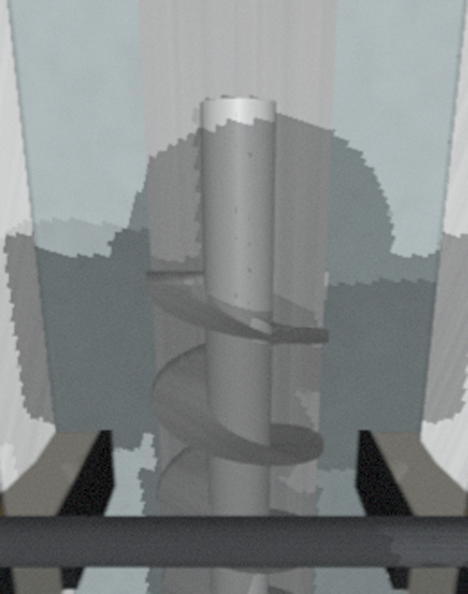

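```bash
python3 -m handwheel '[[[0,0,0,0,0],[0,0,-0.01,0,0],[0,0,-0.02,0,0],[0,0,-0.04,0,0],[0,0,-0.04,0,0],[0,0,-0.04,0,0],[0,0,-0.04,0,0],[0,0,-0.02,0,0],[0,0,-0.01,0,0],[0,0,0,0,0],[0,0,0,0,0]]]'
python3 - <<'E'
from h import *
s,T,o=wshot("w16"); print(T[:3,3],o["clock"],o["force"],o["opening"])
p=np.load("feeder.npy");p[2]=.2927
overlay(s,p,"w16o",(190,450,0,290),2.6,LOOPS[1:4],[F(p,[0,y,85])[0] for y in(45,-155)])
for n in["screw_tail","screw","screw_drive","coupling_face"]:
    print(n,[(np.round(a["xy"],1),round(a["conf"],2),atz(s,a["xy"],.085)) for a in place_of(n,s)])
print(F(p,[[0,45,85],[0,-155,85],[0,-50,85]]))
E
```

```text
clock: 28.9
tool_pos: [0.5579, 0.0026, 0.3119]
orientation: [-180.0, 0.0, -73.2]
force: [-0.9, -0.3, -0.6]
opening: 0.0874
[0.55789055 0.00263045 0.3119438 ] 28.9 [-0.92374543 -0.26058789 -0.64471735] 0.08742456480945984
screw_tail [(array([315.4,  80.8]), 0.69, array([ 0.58975089, -0.0896536 ,  0.085     ]))]
screw [(array([316. , 174.5]), 0.65, array([0.55950504, 0.01021931, 0.085     ]))]
screw_drive []
coupling_face []
[[ 0.5266559   0.09949585  0.085     ]
 [ 0.58436359 -0.09199781  0.085     ]
 [ 0.55406705  0.00853636  0.085     ]]
```

View pics/w16o.png

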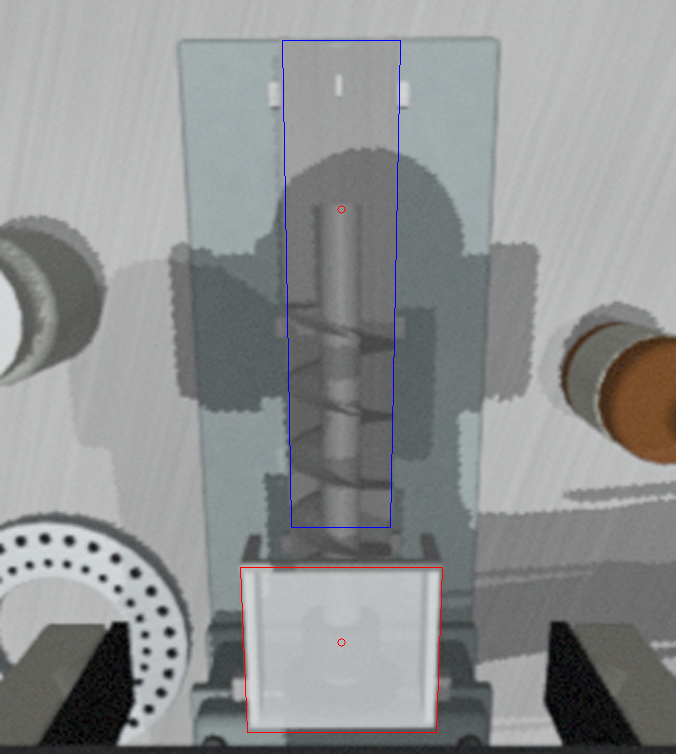

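```bash
python3 -m handwheel '[[[-0.015,0,0,0,0],[-0.03,0.001,0,0,0],[-0.03,0.001,0,0,0],[-0.03,0,0,0,0],[-0.03,0,0,0,0],[-0.025,0,0,0,0],[-0.017,0,0,0,0],[0,0,0.02,0,0],[0,0,0.02,0,0],[0,0,0,0,0],[0,0,0,0,0]]]'
python3 - <<'E'
from h import *
s,T,o=wshot("w17"); print(T[:3,3],o["clock"],o["force"],o["opening"])
p=np.load("feeder.npy")
overlay(s,p,"w17o",(190,450,0,290),2.6,LOOPS[1:3],[F(p,knob(0,-.15))[0]])
E
```

```text
clock: 30.07
tool_pos: [0.5048, 0.171, 0.2711]
orientation: [179.8, -0.1, -73.2]
force: [0.9, 0.3, 1.3]
opening: 0.0873
[0.50482806 0.17102185 0.27111142] 30.0667 [0.89188563 0.25043601 1.26243557] 0.0873466131728585
```

View pics/w17o.png

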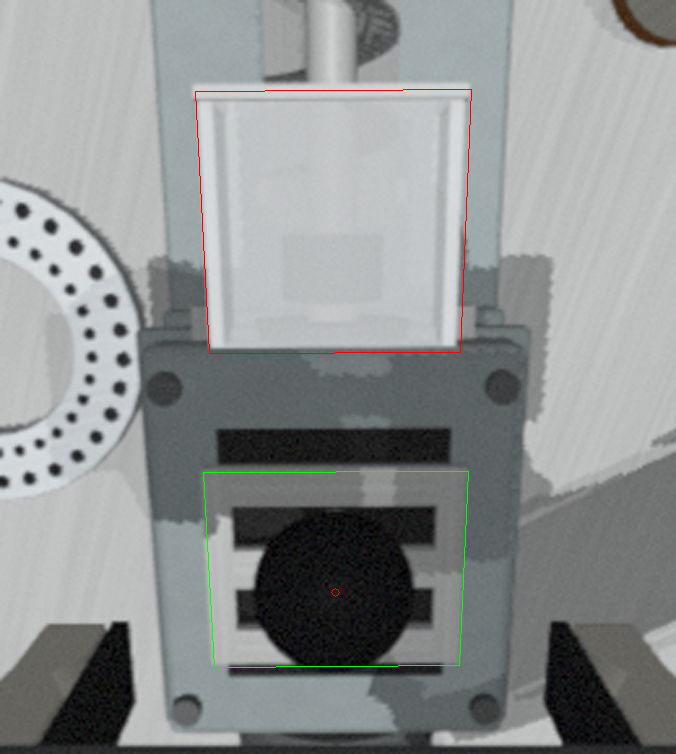

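```bash
python3 -m handwheel '[[[0,0,0.02,0,0],[0,0,0.02,0,0],[0,0,0.014,0,0],[0,0,0.0065,0,0],[0,0,0,0,0.3],[0,0,0,0,0.7],[0,0,0,0,1],[0,0,0,0,1],[0,0,0,0,1],[0,0,0,0,1],[0,0,0,0,1],[0,0,0,0,1],[0,0,0,0,1],[0,0,0,0,1],[0,0,0,0,1]]]'
python3 -m handwheel '[[[-0.004,0,-0.0006,0,1],[-0.006,0,-0.0006,0,1],[-0.006,0,-0.0005,0,1],[-0.006,0,-0.0004,0,1],[-0.006,0,-0.0001,0,1],[0,0,0,0,1]]]'
```

```text
clock: 31.37
tool_pos: [0.5055, 0.1715, 0.2119]
orientation: [-180.0, 0.0, -73.2]
force: [0.7, 0.8, 1.7]
opening: 0.0405
clock: 31.87
tool_pos: [0.4969, 0.1996, 0.2139]
orientation: [-180.0, 0.0, -73.2]
force: [-1.0, 1.1, 3.0]
opening: 0.0403
```

```bash
python3 -m handwheel '[[[-0.006,0,0.0001,0,1],[-0.006,0,0.0003,0,1],[-0.006,0,0.0004,0,1],[-0.006,0,0.0006,0,1],[-0.004,0,0.0005,0,1],[-0.002,0,0,0,1],[0,0,0,0,1],[0,0,0,0,1]]]'
python3 - <<'E'
from h import *
s,T,o=wshot("w18"); print(T[:3,3],o["clock"],o["force"],o["opening"])
E
```

```text
clock: 32.53
tool_pos: [0.4883, 0.2276, 0.2116]
orientation: [180.0, 0.1, -73.2]
force: [-0.6, 1.9, -2.0]
opening: 0.0404
[0.48831171 0.22758323 0.21160368] 32.5333 [-0.5793443   1.89690959 -2.01421059] 0.0403709794850057
```

View pics/w18.png

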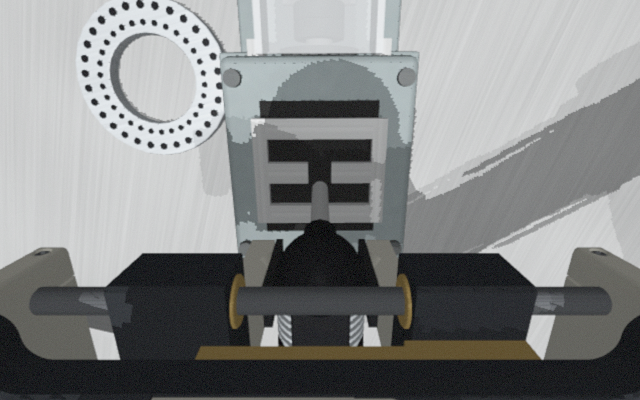

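```bash
python3 -m handwheel '[[[0,-0.004,0,0,1],[0,-0.006,0.0002,0,1],[0,-0.006,0.0004,0,1],[0,-0.006,0.0006,0,1],[0,-0.006,0.0008,0,1],[0,-0.006,0.001,0,1],[0,-0.006,0.0012,0,1],[0,-0.006,0.0013,0,1],[0,-0.004,0.001,0,1],[0,0,0,0,1]]]'; python3 -m handwheel '[[[0,-0.0015,0,0,1],[0,-0.0015,0,0,1],[0,-0.0015,0,0,1],[0,0,0,0,1]]]'
```

```text
clock: 33.42
tool_pos: [0.5356, 0.2399, 0.2046]
orientation: [179.7, -0.1, -73.3]
force: [-4.6, -3.2, 3.2]
opening: 0.0405
clock: 33.75
tool_pos: [0.5386, 0.2407, 0.204]
orientation: [179.6, -0.1, -73.3]
force: [-7.0, -3.8, 0.7]
opening: 0.0407
```

```bash
python3 -m handwheel '[[[0,-0.0015,0,0,1],[0,-0.0015,0,0,1],[0,0,0,0,1]]]'; python3 -m handwheel '[[[0,-0.0015,0,0,1],[0,-0.0015,0,0,1],[0,0,0,0,1]]]'
```

```text
clock: 34.0
tool_pos: [0.5408, 0.2413, 0.2036]
orientation: [179.5, -0.1, -73.3]
force: [-9.2, -3.7, 0.9]
opening: 0.0407
clock: 34.25
tool_pos: [0.542, 0.2416, 0.2033]
orientation: [179.3, -0.1, -73.3]
force: [-16.0, -4.5, 4.8]
opening: 0.0405
```

```bash
python3 -m handwheel '[[[0,-0.0015,0,0,1],[0,-0.001,0,0,1],[0,0,0,0,1]]]'
python3 - <<'E'
from h import *
s,T,o=wshot("w19"); print(T[:3,3],o["clock"],o["force"],o["opening"])
E
```

```text
clock: 34.5
tool_pos: [0.5426, 0.2417, 0.2031]
orientation: [179.1, -0.1, -73.3]
force: [-22.1, -4.4, 9.9]
opening: 0.0409
[0.5425954  0.24170227 0.20312615] 34.5 [-22.11803477  -4.44794928   9.92345313] 0.04086705299427899
```

View pics/w19.png

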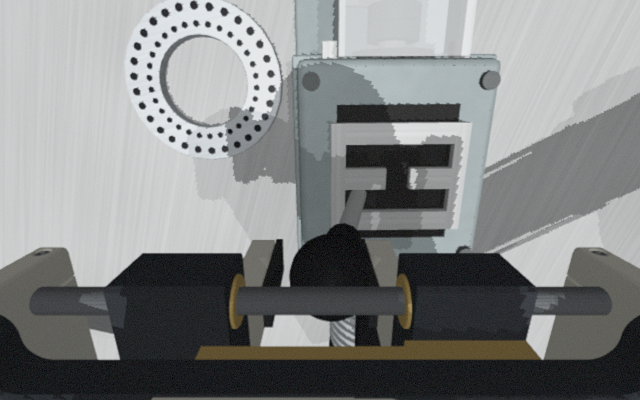

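```bash
python3 -m handwheel '[[[0,0,0,0,0.7],[0,0,0,0,0.4],[0,0,0,0,0.2],[0,0,0,0,0],[0,0,0,0,0],[0,0,0,0,0],[0,0,0,0,0],[0,0,0,0,0],[0,0,-0.015,0,0],[0,0,-0.025,0,0],[0,0,-0.03,0,0],[0,0,-0.03,0,0],[0,0,-0.01,0,0],[0,0,0,0,0],[0,0,0,0,0]]]'
python3 - <<'E'
from h import *
s,T,o=wshot("w20"); print(T[:3,3],o["clock"],o["force"],o["opening"])
p=np.load("feeder.npy")
overlay(s,p,"w20o",(190,450,0,290),2.6,LOOPS[1:3],[F(p,knob(l,.15))[0] for l in (.26,.2)])
E
```

```text
clock: 35.8
tool_pos: [0.5491, 0.2455, 0.316]
orientation: [-179.9, 0.1, -73.2]
force: [-0.0, 0.3, -0.2]
opening: 0.0876
[0.54913927 0.24548352 0.31603387] 35.8 [-0.00185153  0.32807473 -0.21823611] 0.08758163970325217
```

View pics/w20o.png

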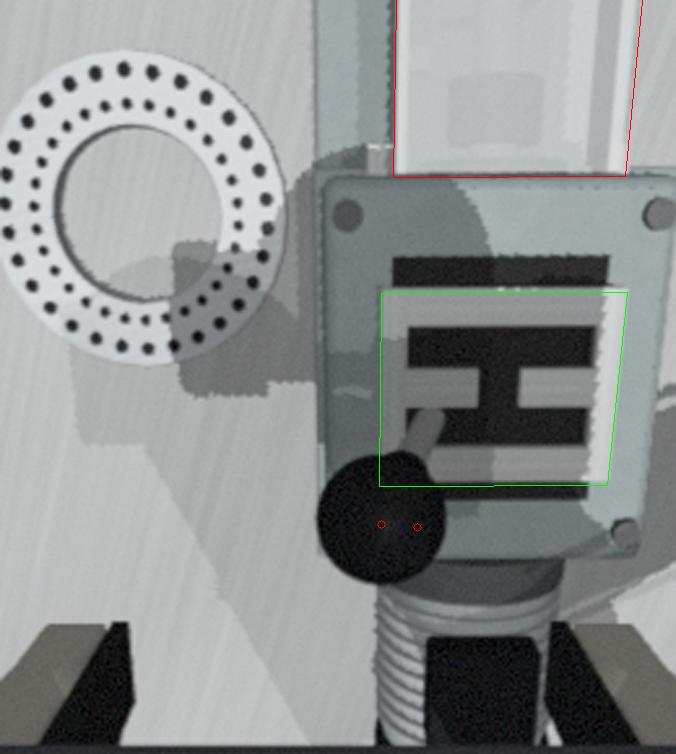

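```bash
python3 - <<'E'
from h import *
sc=vision.snapshot("scene"); tp=vision.snapshot("top")
a=cv2.resize(sc["color"][100:260,260:440,::-1],(600,533));cv2.imwrite("pics/s21.png",a)
cv2.imwrite("pics/t21.png",cv2.resize(tp["color"][100:280,80:350,::-1],None,fx=2.8,fy=2.8))
E
```

```text
(no output)
```

View pics/s21.png

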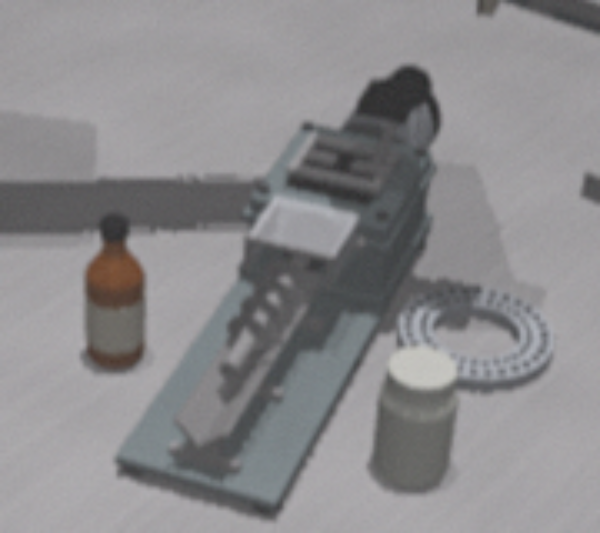

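View pics/t21.png

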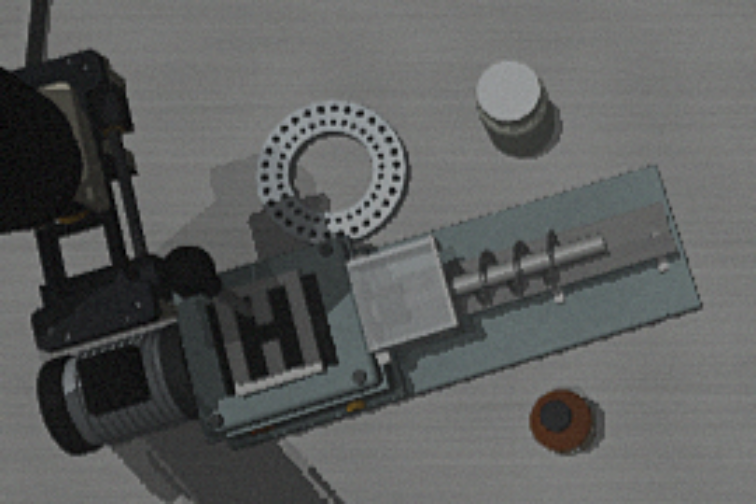

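The screw is lying home under the guard and the knob is forward-left. The jar, bottle and ring stand where they were, and the gripper is clear above. I hand in.

```bash
python3 -c "
from plant import close_job,telemetry
print(close_job(), telemetry.get_obs()['clock'])"
```

```text
the job is handed in; nothing more can be done
the job is handed in; nothing more can be done
```

The job is done and handed in at about 36 s of the 72 s allowed. The hand-in itself reports no verdict.

**What I did, in order**
- **Lever to neutral:** I gripped the knob and brought it out of the near right slot. My first try left it about 4 mm short, so I gripped it again and centred it. The picture then showed it on the neutral mark.
- **Screw into the bed:** I took the grey screw off its rest, turned it by about 92 degrees and laid it in the V-bed with the disc towards the gearbox.
- **Screw home:** I slid it in at up to about 60 mm/s, slowing to 12 mm/s or less before contact. It slid against roughly 2 to 7 N and stopped firmly at about 23 N, where the coupling face was expected.
- **Lever into gear:** I took the lever across to the left and pushed it forward until it stopped at about 22 N. Then I let go and lifted clear.

**Last checks**
- After I let go of the screw, its tail was within about 1 mm of the calculated home position. A final top view still showed it under the guard.
- The knob was about 2 mm from its predicted position at 0.26 rad in the left column.
- The jar, bottle and ring looked unmoved in the last views, and the gripper was open and touching nothing.

**What disagreed**
- The scene camera's view of the feeder differed from the other two cameras by 1 to 3 pixels, a few millimetres. I relied on the wrist camera and the contact forces instead.

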